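# Make up two gauge kits for the measuring microscope

## Task

Make up two kits from the gauges on the bench: the tray with two compartments gets the largest ring and the V-block; the tray with three compartments gets the ball standard in its middle compartment, with the smallest ring and the step gauge in the compartments either side of it. Stand each piece upright and flat on the floor near the middle of a compartment of its own (either way round where two pieces share the choice), setting it down rather than dropping it. The middle-sized ring stays in stock: leave it, the mouse and the bottle where they are.

Things in the scene. Friction and masses are not known exactly. Their poses are not given: they have to be found in the camera images.
- ring_large: Plain steel setting ring lying flat, bore upright: outside diameter 56 mm, bore 36 mm, 30 mm high; the largest of the three rings. Loose, about 340 g. Origin at the centre of its underside, z up its axis.
- ring_middle: Plain steel setting ring lying flat, bore upright: outside diameter 46 mm, bore 26 mm, 30 mm high; the middle-sized of the three rings. Loose, about 265 g. Origin at the centre of its underside, z up its axis. It stays where it is.
- ring_small: Plain steel setting ring lying flat, bore upright: outside diameter 36 mm, bore 16 mm, 30 mm high; the smallest of the three rings. Loose, about 190 g. Origin at the centre of its underside, z up its axis.
- v_block: Steel V-block, 40 x 40 mm in plan and 34 mm high, with a 90 degree groove 24 mm wide and 12 mm deep along its top, running along its x axis; all four sides are upright. Loose, about 340 g. Origin at the centre of its underside, z up.
- step_gauge: Steel step gauge like a small staircase, 28 mm along its x axis and 56 mm along its y axis; three equal steps along y, 20 mm high at -y, 29 mm in the middle and 38 mm at +y. Loose, about 330 g. Origin at the centre of its underside, z up.
- ball_standard: Ball standard: round metal foot, 36 mm in diameter and 24 mm high with upright sides, tapering above to a 12 mm neck that carries a steel ball of 24 mm diameter; 59 mm high in all. Loose, about 210 g. Origin at the centre of its underside, z up its axis.
- tray_two: Black plastic kit tray with a grey floor, two compartments in a row, fixed to the bench: 156 mm along its y axis, 80 mm along its x axis, 10 mm high overall. Origin at the centre of its underside, z up. Compartments are 72 x 72 mm inside, floor 4 mm above the underside, walls 4 mm thick and 6 mm high above that floor; their centres lie on the tray's y axis at -38 and +38 mm.
- tray_three: Black plastic kit tray with a grey floor, three compartments in a row, fixed to the bench: 232 mm along its y axis, 80 mm along its x axis, 10 mm high overall. Origin at the centre of its underside, z up. Compartments are 72 x 72 mm inside, floor 4 mm above the underside, walls 4 mm thick and 6 mm high above that floor; their centres lie on the tray's y axis at -76, 0 and +76 mm.
- mouse: Black computer mouse on a grey mat at the robot's right, about 105 x 60 mm and 34 mm high. Loose bystander. Origin at the centre of its underside.
- bottle: White bottle at the robot's left, 60 mm in diameter and 130 mm high. Loose bystander. Origin at the centre of its underside.

How it is judged:
At the end, for the whole second after the job is handed in: Each named piece in its own compartment as the goal says, within 14 mm of its centre along each tray axis, on the floor (2.5 mm), upright (0.08 rad), released and at rest; middle ring, mouse and bottle within 20 mm of their starts ((((x of ring_large in the frame of tray_two between -0.014 and 0.014 m and y of ring_large in the frame of tray_two between 0.024 and 0.052 m) and (x of v_block in the frame of tray_two between -0.014 and 0.014 m and y of v_block in the frame of tray_two between -0.052 and -0.024 m)) or ((x of ring_large in the frame of tray_two between -0.014 and 0.014 m and y of ring_large in the frame of tray_two between -0.052 and -0.024 m) and (x of v_block in the frame of tray_two between -0.014 and 0.014 m and y of v_block in the frame of tray_two between 0.024 and 0.052 m))) and (((x of ring_small in the frame of tray_three between -0.014 and 0.014 m and y of ring_small in the frame of tray_three between 0.062 and 0.09 m) and (x of step_gauge in the frame of tray_three between -0.014 and 0.014 m and y of step_gauge in the frame of tray_three between -0.09 and -0.062 m)) or ((x of ring_small in the frame of tray_three between -0.014 and 0.014 m and y of ring_small in the frame of tray_three between -0.09 and -0.062 m) and (x of step_gauge in the frame of tray_three between -0.014 and 0.014 m and y of step_gauge in the frame of tray_three between 0.062 and 0.09 m))) and x of ball_standard in the frame of tray_three between -0.014 and 0.014 m and y of ball_standard in the frame of tray_three between -0.014 and 0.014 m and z of ring_large in the frame of tray_two between 0.0015 and 0.0065 m and angle between each of ring_large, v_block, ring_small, step_gauge, ball_standard's own z axis and vertical below 0.08 rad and linear speed of each of ring_large, v_block, ring_small, step_gauge, ball_standard below 0.02 m/s and angular speed of each of ring_large, v_block, ring_small, step_gauge, ball_standard below 0.2 rad/s and z of v_block in the frame of tray_two between 0.0015 and 0.0065 m and z of ring_small in the frame of tray_three between 0.0015 and 0.0065 m and z of step_gauge in the frame of tray_three between 0.0015 and 0.0065 m and z of ball_standard in the frame of tray_three between 0.0015 and 0.0065 m and distance of each of ring_middle, mouse, bottle from where it was at the start of the episode below 0.02 m); the robot touches nothing.
It fails at once if The middle ring, the mouse or the bottle is shifted by more than 20 mm (distance of any of ring_middle, mouse, bottle from where it was at the start of the episode above 0.02 m).
It fails at once if A piece is dropped (falls free of the fingers faster than 0.7 m/s, about 25 mm of free fall) ((linear speed of ring_large above 0.7 m/s and contact force between ring_large and the fingers below 0.01 N) or (linear speed of ring_small above 0.7 m/s and contact force between ring_small and the fingers below 0.01 N) or (linear speed of v_block above 0.7 m/s and contact force between v_block and the fingers below 0.01 N) or (linear speed of step_gauge above 0.7 m/s and contact force between step_gauge and the fingers below 0.01 N) or (linear speed of ball_standard above 0.7 m/s and contact force between ball_standard and the fingers below 0.01 N)).
It also fails if it takes over 112 s, if anything falls off the work surface, if the arm or the gripper's body presses on something with over 40 N, if the wrist force passes 120 N, or if a joint passes its speed limit or range.

## Robot

A 6-joint arm with a two-finger parallel gripper is mounted at the origin on the work surface. World frame = base frame: x ahead of the robot, y to its left, z up, the work surface at z = 0. Lengths are in m, angles in rad, forces in N, time in s.
With the tool pointing down it reaches from about 0.375 to 0.925 m from the base axis. Payload 5.7 kg.
Tool frame: the origin (TCP) lies at the very end of the fingers, on their centre line; the grasp point (between the pads) lies 19 mm behind it (arm.pinch_z is the distance from the TCP to the grasp point, in m); z points along the fingers, y is the direction in which the jaws open and shut (so a half turn about z gives the same grasp; the last joint's range is limited). The gripper opens to 85 mm and grips with 20 to 120 N. Pads are 22 mm wide; open, the fingers measure 114 mm over their backs; the gripper's body (76 mm by 85 mm) begins 54 mm behind the grasp point. The pads swing forward as they close: fully open they stand 13 mm farther back than shut.
Start: joints at [-1.244, 0.359, 1.51, -0, 1.272, -0.115], TCP at [0.257, -0.542, 0.205] pointing down, gripper open.
Joint ranges: [-2.97, 2.97], [-1.01, 2.36], [0.21, 2.38], [-0.96, 4.11], [0.2, 2.71], [-2.98, 2.98]. Speed limits (rad/s): [2.39, 2.39, 3.14, 3.14, 3.14, 3.14].

## Interface

Orientations are given as a 3x3 rotation matrix whose columns are the frame's x, y, z axes.
In Python, from workcell import arm gives the robot as it stands.
- The arm moves only by the tool send_rows, never from a script. Its argument "plan" is a list of rows, each an object with "translation": the shift along the tool's x, y, z in m, a list of three; "twist": the turn, a rotation vector about the tool's x, y, z in rad, a list of three; "jaw": the opening, from 0 (shut) to 1 (fully open). In form: [{"translation": [tx, ty, tz], "twist": [rx, ry, rz], "jaw": jaw}, ...]. A call has 1 to 20 rows; each row shifts and turns the commanded pose from where the row before left it, along the tool's axes as they then stand; what a row does not reach is not made up. A row lasts 1/10 s, in which the tool goes at most 50 mm and 8.59 degrees, less where a joint would pass 70% of its speed; a pose out of reach is approached as far as the arm can. A call with a gripper value outside its range is refused whole. The fingers move at their own pace and stop on an object; "newtons" is the grip in N (left out, the last holds). Time passes only in rows, so rows that do not move let the fingers close. It gives the time, the measured TCP pose, the force and the opening at its end, in the units of the state.
- arm.get_state(): the state, without advancing time (a new reading comes with each control period).
- arm.get_image(name): name is "scene" or "top"; returns the picture (384x512x3 uint8, red, green, blue); there is no depth.
- arm.camera_model(name): a dict with "fx", "fy", "cx", "cy" (pixels), "R" (3x3) and "t" (3): a world point X has camera coordinates R X + t. Camera axes: x right, y down, z forward; pixel columns grow to the right and rows downward; lengths in m; the calibration is good to about 2 mm. A picture is of the moment at which its call begins. camera_model takes no time and is no camera call.
- arm.sign_off(): hands the job in, once; it reports no verdict.
The state is a dict: "t": time; "joints": joint angles; "joint_velocities": joint speeds; "tau": joint torques, N m; "ee_pos": TCP position; "tcp_rot": TCP orientation; "contact_force": force on the tool from outside, world axes, zero at the start; "torque": the same for the moment, N m; "width": opening from 0.0 (shut) to 1.0 (fully open).
Only numpy, scipy, OpenCV 4.12 (cv2) and the standard library are available. Lean on these libraries where they do the work, as an engineer would, in place of code of your own. Each camera call takes 0.05 s, during which the arm holds its last target.

## Working session

There is one attempt and no reset: what is moved stays moved. The work goes in short steps, Python scripts to look and compute and a tool call to move; the robot and the scene stay as the last step left them, time stands still between calls to the robot, and variables do not carry over. Pictures are saved under pics/ and viewed, and the job is handed in when it is done.

Besides the shell and the picture viewer there is one more tool, called after "Emit:" in YAML: its name, and indented under it one key for each argument. send_rows: Moves the arm, as the interface text tells. Its arguments: {"type":"object","properties":{"plan":{"type":"array","items":{"type":"object","properties":{"translation":{"type":"array","items":{"type":"number"}},"twist":{"type":"array","items":{"type":"number"}},"jaw":{"type":"number"}}}},"newtons":{"type":"number"}},"required":["plan"]}

```bash
mkdir -p pics; ls
python3 - <<'E'
from workcell import arm
import cv2
s=arm.get_state(); print({k:s[k] for k in ('t','ee_pos','tcp_rot','width','contact_force')})
for n in('scene','top'):
    im=arm.get_image(n); cv2.imwrite(f'pics/{n}0.png',im[:,:,::-1]); m=arm.camera_model(n); print(n,m)
print(arm.pinch_z)
E
```

```text
pics
{'t': 0.0, 'ee_pos': array([ 0.25631648, -0.54168782,  0.20464369]), 'tcp_rot': array([[ 9.03992837e-01,  4.27547246e-01, -5.50136587e-04],
       [ 4.27547513e-01, -9.03991083e-01,  1.80191047e-03],
       [ 2.73083291e-04, -1.86412369e-03, -9.99998225e-01]]), 'width': 1.004195366381725, 'contact_force': array([-0.75728066,  0.66196835,  0.0050688 ])}
scene {'fx': 363.3551076965246, 'fy': 363.3551076965246, 'cx': 247.09154464837047, 'cy': 195.28440140989275, 'R': array([[ 0.83834055,  0.54513916, -0.00290182],
       [ 0.44475664, -0.68702634, -0.57461842],
       [-0.31524063,  0.48043532, -0.81841631]]), 't': array([-0.43735547, -0.23129206,  1.42022025])}
top {'fx': 350.9305308770916, 'fy': 350.9305308770916, 'cx': 256.24694534567334, 'cy': 196.72739133773337, 'R': array([[-0.00863407, -0.99973833,  0.02118312],
       [-0.9976324 ,  0.00716663, -0.06839756],
       [ 0.06822785, -0.02172351, -0.99743323]]), 't': array([-0.01664646,  0.51369109,  1.31701447])}
0.0187
```

```bash
cd pics; python3 -c "
import cv2
for n in('scene','top'):
    im=cv2.imread(n+'0.png'); cv2.imwrite(n+'0b.png',cv2.resize(im,(800,600),interpolation=cv2.INTER_CUBIC))"
```

```text
(no output)
```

View pics/top0b.png

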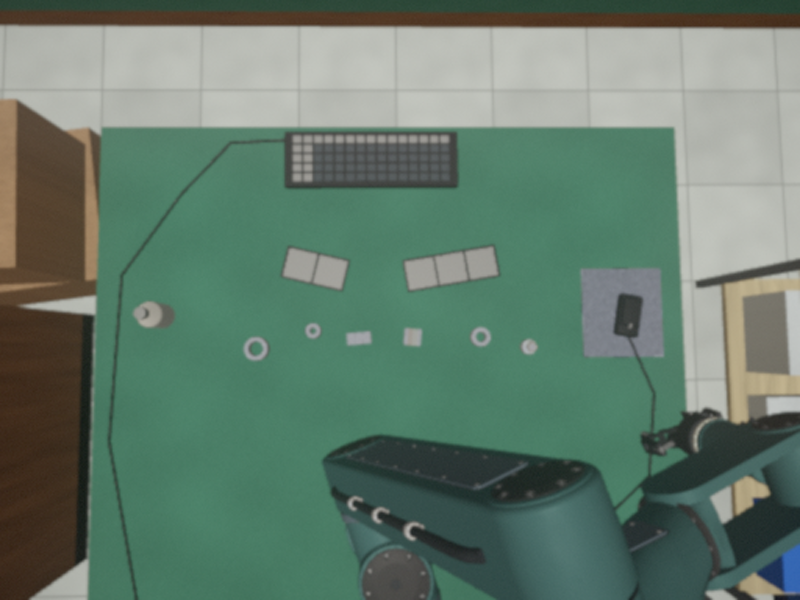

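View pics/scene0b.png

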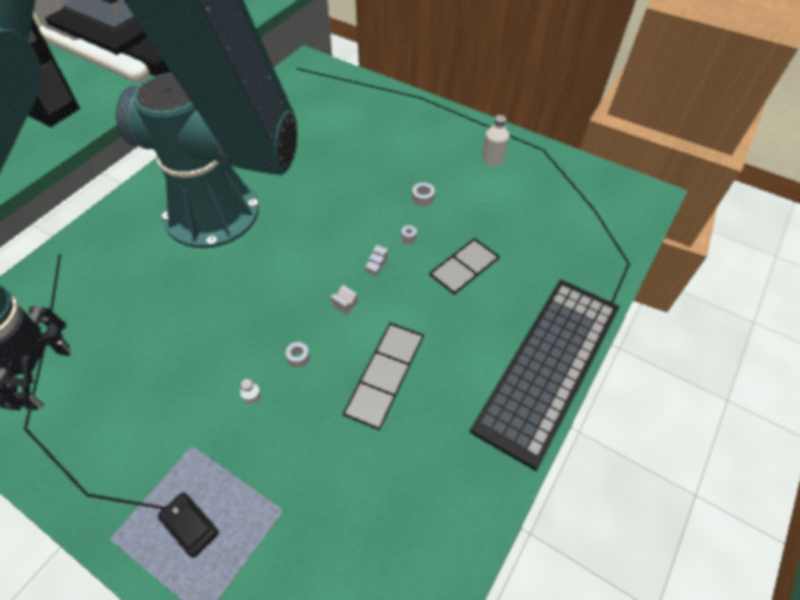

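The top view shows, from left to right in the enlarged pixels: large ring (256,348), small ring (313,331), step gauge (359,338), V-block (413,337), middle ring (481,336) and ball (529,346). The trays are above them, at (315,268) and (451,268). Next I'll enlarge this area.

```bash
cd pics; python3 -c "
import cv2
im=cv2.imread('top0.png')
def crop(im,x0,y0,w,h,k,o):
    c=cv2.resize(im[y0:y0+h,x0:x0+w],None,fx=k,fy=k,interpolation=cv2.INTER_CUBIC)
    for i in range(0,w,10): cv2.putText(c,str(x0+i),(i*k,8),0,.3,(0,0,255),1); cv2.line(c,(i*k,10),(i*k,14),(0,0,255),1)
    for i in range(0,h,10): cv2.putText(c,str(y0+i),(0,i*k+4),0,.3,(0,0,255),1)
    cv2.imwrite(o,c)
crop(im,145,150,100,75,8,'tA.png'); crop(im,250,150,100,75,8,'tB.png')
s=cv2.imread('scene0.png')
crop(s,210,100,115,110,7,'sA.png') if 0 else crop(s,210,100,115,85,6,'sA.png')
crop(s,145,175,130,100,6,'sB.png')
"
```

```text
(no output)
```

View pics/tA.png

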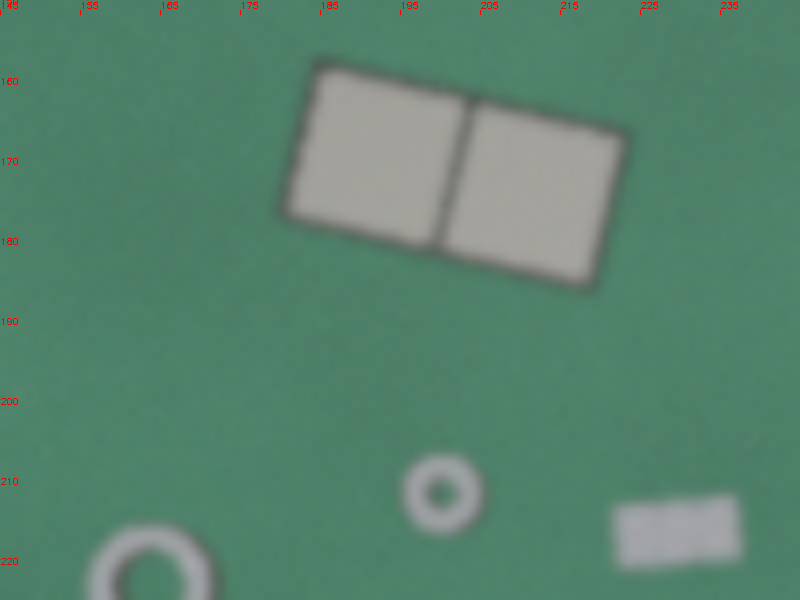

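View pics/tB.png

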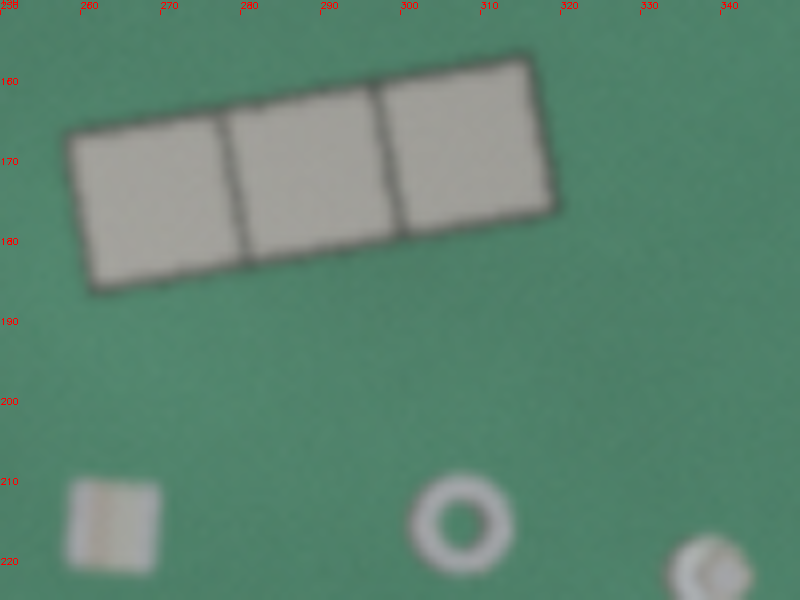

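View pics/sA.png

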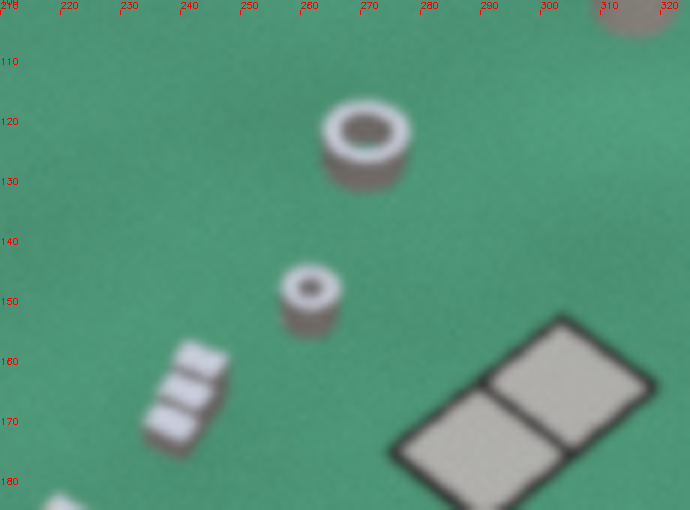

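View pics/sB.png

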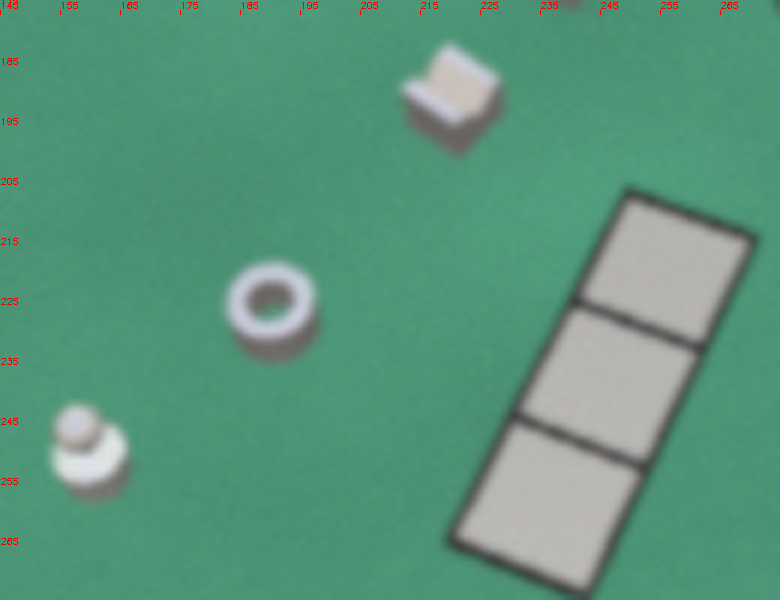

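```bash
cat > fit.py <<'E'
import cv2, numpy as np
from scipy.optimize import minimize
K=6
def proj(m,P):
    c=np.asarray(P)@m['R'].T+m['t']; return np.c_[m['fx']*c[:,0]/c[:,2]+m['cx'], m['fy']*c[:,1]/c[:,2]+m['cy']]
def nongreen(im):  # rgb
    f=cv2.resize(im.astype(np.float32),None,fx=K,fy=K,interpolation=cv2.INTER_CUBIC)
    return f[:,:,1]-0.5*(f[:,:,0]+f[:,:,2])
a=np.linspace(0,2*np.pi,48,endpoint=False)
def cyl(r0,z0,r1,z1): return np.vstack([np.c_[r*np.cos(a),r*np.sin(a),0*a+z] for r,z in((r0,z0),(r1,z1))])
def box(x0,x1,y0,y1,z0,z1): return np.array([[x,y,z] for x in(x0,x1) for y in(y0,y1) for z in(z0,z1)])
b=np.linspace(-np.pi/2,np.pi/2,9)
ball=np.vstack([np.c_[.012*np.cos(e)*np.cos(a),.012*np.cos(e)*np.sin(a),0*a+.047+.012*np.sin(e)] for e in b])
M={'ring_large':[cyl(.028,0,.028,.03)],'ring_middle':[cyl(.023,0,.023,.03)],'ring_small':[cyl(.018,0,.018,.03)],
'v_block':[box(-.02,.02,-.02,-.012,0,.034),box(-.02,.02,.012,.02,0,.034),box(-.02,.02,-.02,.02,0,.022),
  np.array([[x,y,z] for x in(-.02,.02) for y,z in((-.012,.034),(-.012,.022),(0,.022))]),np.array([[x,y,z] for x in(-.02,.02) for y,z in((.012,.034),(.012,.022),(0,.022))])],
'step_gauge':[box(-.014,.014,-.028,-.028+.056/3,0,.02),box(-.014,.014,-.028+.056/3,-.028+.112/3,0,.029),box(-.014,.014,-.028+.112/3,.028,0,.038)],
'ball_standard':[cyl(.018,0,.018,.024),cyl(.018,.024,.006,.036),ball],
'tray_two':[box(-.04,.04,-.078,.078,0,.01)],'tray_three':[box(-.04,.04,-.116,.116,0,.01)]}
def T(P,x,y,th,z=0):
    c,s=np.cos(th),np.sin(th); return P@np.array([[c,s,0],[-s,c,0],[0,0,1]])+[x,y,z]
def render(m,parts,p,win,z=0):
    u0,v0,w,h=win; img=np.zeros((h*K,w*K),np.uint8)
    for P in parts:
        q=proj(m,T(P,*p,z=z)); q=((q-[u0,v0]+.5)*K-.5)
        cv2.fillConvexPoly(img,np.round(cv2.convexHull(q.astype(np.float32))*16).astype(np.int32),255,shift=4)
    return img>0
def unproj(m,u,v,z):
    d=m['R'].T@np.array([(u-m['cx'])/m['fx'],(v-m['cy'])/m['fy'],1]); o=-m['R'].T@m['t']; return o+d*(z-o[2])/d[2]
def fill(mask):
    cs,_=cv2.findContours(mask.astype(np.uint8),cv2.RETR_EXTERNAL,cv2.CHAIN_APPROX_NONE)
    o=np.zeros(mask.shape,np.uint8); 
    if cs: cv2.drawContours(o,[max(cs,key=cv2.contourArea)],-1,1,-1)
    return o>0
def fit(name,p0,views,z=0,rot=True,pad=9):
    # views: list of (model, greenness map)
    parts=M[name]; W=[]
    for m,g in views:
        q=np.vstack([proj(m,T(P,*p0,z=z)) for P in parts]); lo=np.floor(q.min(0)).astype(int)-pad; hi=np.ceil(q.max(0)).astype(int)+pad
        win=(*lo,*(hi-lo)); sub=g[lo[1]*K:hi[1]*K,lo[0]*K:hi[0]*K]
        bg=np.median(np.r_[sub[0],sub[-1],sub[:,0],sub[:,-1]]); W.append((m,win,fill(sub<bg*.5)))
    def cost(p):
        p=np.r_[p,p0[2]] if not rot else p
        return sum(1-(r&k).sum()/max(1,(r|k).sum()) for r,k in((render(m,parts,p,win,z),k) for m,win,k in W))
    n=3 if rot else 2; best=None; x=np.array(p0[:n],float)
    for s in (.008,.003,.001):
        sim=np.vstack([x]+[x+np.eye(n)[i]*(s if i<2 else s*20) for i in range(n)])
        r=minimize(cost,x,method='Nelder-Mead',options=dict(initial_simplex=sim,xatol=1e-4,fatol=1e-4)); x=r.x
    return x,r.fun
E
cat > m1.py <<'E'
from fit import *
from workcell import arm
mt,ms=arm.camera_model('top'),arm.camera_model('scene')
t=cv2.imread('pics/top0.png')[:,:,::-1]; s=cv2.imread('pics/scene0.png')[:,:,::-1]
V={'top':(mt,nongreen(t)),'scene':(ms,nongreen(s))}
k=512/800
G={'ring_large':(256,348),'ring_small':(313,331),'step_gauge':(359,338),'v_block':(413,337),'ring_middle':(481,336),'ball_standard':(529,346),'tray_two':(315,268),'tray_three':(451,268)}
for n,(u,v) in G.items():
    P=unproj(mt,u*k,v*k,.015)
    for th in {'step_gauge':(0.05,0.05+np.pi),'v_block':(-.05,),'tray_two':(-.22,),'tray_three':(.15,)}.get(n,(0,)):
        rot=n in('step_gauge','v_block','tray_two','tray_three')
        for vs in (['top'],['scene'],['top','scene']):
            x,f=fit(n,(P[0],P[1],th),[V[q] for q in vs],rot=rot)
            print(n,vs,np.round(x,4),round(f,3))
E
python3 m1.py
```

```text
ring_large ['top'] [0.4179 0.329 ] 0.033
ring_large ['scene'] [0.4161 0.3316] 0.035
ring_large ['top', 'scene'] [0.4173 0.3297] 0.118
ring_small ['top'] [0.46   0.1925] 0.028
ring_small ['scene'] [0.4583 0.1944] 0.049
ring_small ['top', 'scene'] [0.4593 0.1931] 0.133
step_gauge ['top'] [0.4411 0.0811 0.0793] 0.09
step_gauge ['scene'] [0.4389 0.0837 0.0904] 0.035
step_gauge ['top', 'scene'] [0.4399 0.0824 0.1038] 0.173
step_gauge ['top'] [0.4411 0.0821 3.2226] 0.107
step_gauge ['scene'] [0.4388 0.0855 3.2826] 0.208
step_gauge ['top', 'scene'] [0.4398 0.0832 3.2472] 0.347
v_block ['top'] [ 0.4427 -0.0476 -0.0835] 0.067
v_block ['scene'] [ 0.4409 -0.0453 -0.0685] 0.033
v_block ['top', 'scene'] [ 0.4419 -0.0467 -0.0788] 0.148
ring_middle ['top'] [ 0.4421 -0.2132] 0.022
ring_middle ['scene'] [ 0.4399 -0.2104] 0.035
ring_middle ['top', 'scene'] [ 0.4418 -0.213 ] 0.139
ball_standard ['top'] [ 0.4167 -0.3317] 0.037
ball_standard ['scene'] [ 0.4149 -0.329 ] 0.032
ball_standard ['top', 'scene'] [ 0.4167 -0.3306] 0.167
tray_two ['top'] [ 0.6134  0.1892 -0.2399] 0.036
tray_two ['scene'] [ 0.6119  0.1921 -0.236 ] 0.045
tray_two ['top', 'scene'] [ 0.613   0.1904 -0.2374] 0.087
tray_three ['top'] [ 0.6125 -0.1464  0.1636] 0.033
tray_three ['scene'] [ 0.6111 -0.1458  0.1658] 0.03
tray_three ['top', 'scene'] [ 0.6116 -0.1449  0.1672] 0.064
```

```bash
cat > go.py <<'E'
# usage: go.py x y z jawdeg  -> rotation about tool z (first), then translation in the turned tool frame
import sys, numpy as np
from workcell import arm
from scipy.spatial.transform import Rotation as Ro
s=arm.get_state(); R=np.array(s['tcp_rot']); p=np.array(s['ee_pos'])
x,y,z=map(float,sys.argv[1:4]); cur=np.degrees(np.arctan2(R[1,1],R[0,1]))
rot=0
if len(sys.argv)>4:
    d=(float(sys.argv[4])-cur+90)%180-90
    rot=-np.radians(d)
R1=R@Ro.from_rotvec([0,0,rot]).as_matrix()
def show(n,t): 
    dd=R1.T@(np.array(t)-p); print(n,'delta tool',np.round(dd,4),'len',round(np.linalg.norm(dd),3))
print('t',round(s['t'],2),'p',np.round(p,4),'jaw dir',round(cur,1),'width',round(s['width'],3),'F',np.round(s['contact_force'],1),'j',np.round(s['joints'],2),'tilt',np.round(R[:2,2],4))
print('rot tool z',round(rot,4)); show('tgt',(x,y,z))
E
python3 go.py .442 -.0465 .10 85.7
```

```text
t 0.1 p [ 0.2563 -0.5417  0.2047] jaw dir -64.7 width 0.997 F [ 0.3  0.3 -0.5] j [-1.24  0.36  1.51 -0.    1.27 -0.12] tilt [-0.0006  0.0017]
rot tool z 0.5168
tgt delta tool [ 0.1481 -0.5076  0.1054] len 0.539
```

Emit:
send_rows:
  plan:
    - {"translation":[0,0,0],"twist":[0,0,0.1034],"jaw":1}
    - {"translation":[0,0,0],"twist":[0,0,0.1034],"jaw":1}
    - {"translation":[0,0,0],"twist":[0,0,0.1034],"jaw":1}
    - {"translation":[0,0,0],"twist":[0,0,0.1034],"jaw":1}
    - {"translation":[0,0,0],"twist":[0,0,0.1034],"jaw":1}
    - {"translation":[0.0114,-0.039,0.008],"twist":[0,0,0],"jaw":1}
    - {"translation":[0.0114,-0.039,0.008],"twist":[0,0,0],"jaw":1}
    - {"translation":[0.0114,-0.039,0.008],"twist":[0,0,0],"jaw":1}
    - {"translation":[0.0114,-0.039,0.008],"twist":[0,0,0],"jaw":1}
    - {"translation":[0.0114,-0.039,0.008],"twist":[0,0,0],"jaw":1}
    - {"translation":[0.0114,-0.039,0.008],"twist":[0,0,0],"jaw":1}
    - {"translation":[0.0114,-0.039,0.008],"twist":[0,0,0],"jaw":1}
    - {"translation":[0.0114,-0.039,0.008],"twist":[0,0,0],"jaw":1}
    - {"translation":[0.0114,-0.039,0.008],"twist":[0,0,0],"jaw":1}
    - {"translation":[0.0114,-0.039,0.008],"twist":[0,0,0],"jaw":1}
    - {"translation":[0.0114,-0.039,0.008],"twist":[0,0,0],"jaw":1}
    - {"translation":[0.0114,-0.039,0.008],"twist":[0,0,0],"jaw":1}
    - {"translation":[0.0114,-0.039,0.008],"twist":[0,0,0],"jaw":1}
    - {"translation":[0,0,0],"twist":[0,0,0],"jaw":1}
  newtons: 60

```text
t: 2.0
ee_pos: [0.4425, -0.0439, 0.1006]
tcp_rot: [[0.998, -0.071, -0.001], [-0.071, -0.998, 0.002], [-0.002, -0.002, -1.0]]
contact_force: [0.1, -0.3, 0.3]
width: 1.0
```

```bash
python3 go.py .442 -.0465 .006 85.7
```

```text
t 2.0 p [ 0.4425 -0.0439  0.1006] jaw dir -94.0 width 1.0 F [ 0.1 -0.3  0.3] j [-0.26  0.28  1.96  0.    0.91  1.38] tilt [-0.0014  0.0018]
rot tool z 0.0044
tgt delta tool [-0.0002  0.0028  0.0946] len 0.095
```

Emit:
send_rows:
  plan:
    - {"translation":[0,0.001,0.03],"twist":[0,0,0.004],"jaw":1}
    - {"translation":[0,0,0.03],"twist":[0,0,0],"jaw":1}
    - {"translation":[0,0,0.02],"twist":[0,0,0],"jaw":1}
    - {"translation":[0,0,0],"twist":[0,0,0],"jaw":1}

```text
t: 2.4
ee_pos: [0.4399, -0.049, 0.0195]
tcp_rot: [[0.997, -0.079, -0.005], [-0.079, -0.997, 0.001], [-0.005, -0.001, -1.0]]
contact_force: [-1.3, -0.8, 0.2]
width: 0.999
```

```bash
python3 go.py .442 -.0465 .006 85.7; python3 -c "
from workcell import arm
import cv2
for n,(x,y,w,h) in {'scene':(170,140,100,75),'top':(220,180,80,60)}.items():
    im=arm.get_image(n); cv2.imwrite('pics/%s1.png'%n,cv2.resize(im[y:y+h,x:x+w,::-1],(800,600),interpolation=2))"
```

```text
t 2.4 p [ 0.4399 -0.049   0.0195] jaw dir -94.6 width 0.999 F [-1.3 -0.8  0.2] j [-0.27  0.42  2.03 -0.    0.69  1.38] tilt [-0.0052  0.0013]
rot tool z -0.0045
tgt delta tool [ 0.002  -0.0026  0.0135] len 0.014
```

View pics/scene1.png

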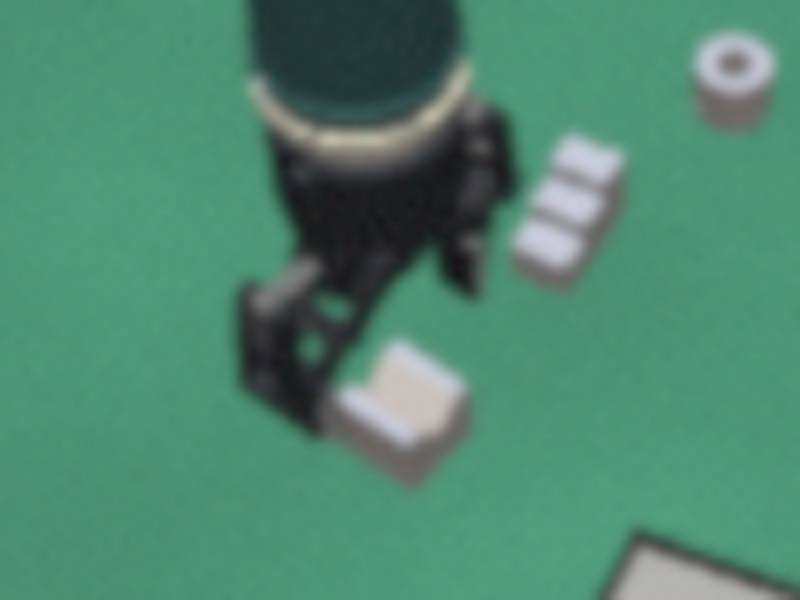

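The fingers straddle the V-block: left finger tip at (315,425), right at (470,290), block at (400,410). I'll correct by a few mm, go down and close.

Emit:
send_rows:
  plan:
    - {"translation":[0.002,-0.0026,0.007],"twist":[0,0,-0.0045],"jaw":1}
    - {"translation":[0,0,0.0065],"twist":[0,0,0],"jaw":1}
    - {"translation":[0,0,0],"twist":[0,0,0],"jaw":1}
    - {"translation":[0,0,0],"twist":[0,0,0],"jaw":0.7}
    - {"translation":[0,0,0],"twist":[0,0,0],"jaw":0.5}
    - {"translation":[0,0,0],"twist":[0,0,0],"jaw":0.3}
    - {"translation":[0,0,0],"twist":[0,0,0],"jaw":0.3}
    - {"translation":[0,0,0],"twist":[0,0,0],"jaw":0.3}

```text
t: 3.3
ee_pos: [0.4446, -0.0465, 0.0081]
tcp_rot: [[0.997, -0.075, 0.0], [-0.075, -0.997, 0.0], [0.0, -0.0, -1.0]]
contact_force: [-0.1, -0.9, 1.2]
width: 0.298
```

```bash
python3 go.py .6037 .1537 .08 76.4
```

```text
t 3.3 p [ 0.4446 -0.0465  0.0081] jaw dir -94.3 width 0.298 F [-0.1 -0.9  1.2] j [-0.26  0.45  2.03  0.    0.66  1.39] tilt [0.0002 0.0001]
rot tool z 0.1626
tgt delta tool [ 0.1076 -0.232  -0.0718] len 0.266
```

```bash
python3 -c "
from workcell import arm
import cv2
for n,(x,y,w,h) in {'scene':(170,140,100,75),'top':(220,180,80,60)}.items():
    im=arm.get_image(n); cv2.imwrite('pics/%s2.png'%n,cv2.resize(im[y:y+h,x:x+w,::-1],(800,600),interpolation=2))
print(arm.get_state()['width'])"
```

```text
0.29816250777471254
```

View pics/scene2.png

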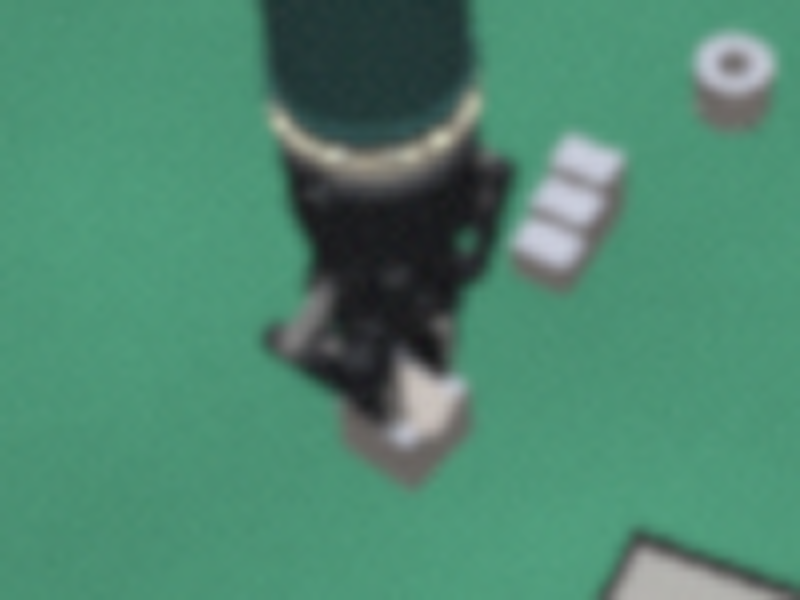

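View pics/top2.png

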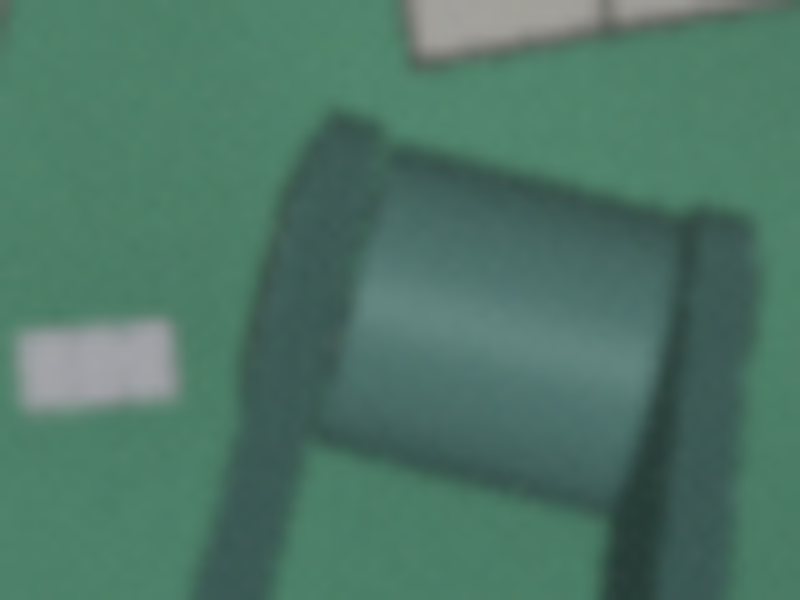

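Run:
```python
from workcell import arm
from fit import proj
import numpy as np
m=arm.camera_model('scene'); s=arm.get_state(); R=s['tcp_rot'];p=s['ee_pos']
for n,P in {'tcp':p,'tcp+y13':p+R[:,1]*.013,'tcp-y13':p-R[:,1]*.013,'z+30':p+[0,0,.03],'z+30,+y':p+R[:,1]*.013+[0,0,.03],'+y20':p+R[:,1]*.02}.items():
    q=proj(m,[P])[0]; print(n,np.round((q-[170,140])*8))
```

```text
tcp [408. 428.]
tcp+y13 [388. 447.]
tcp-y13 [427. 408.]
z+30 [403. 387.]
z+30,+y [383. 406.]
+y20 [378. 458.]
```

```bash
python3 - <<'E'
from workcell import arm
from fit import proj
import numpy as np
m=arm.camera_model('scene'); s=arm.get_state(); R=s['tcp_rot']
p=np.array([.4399,-.049,.0195])
for dz in(0,.013,.03):
  for o in(.0425,.057,-.0425,-.057):
    print(dz,o,np.round((proj(m,[p+R[:,1]*o+[0,0,dz]])[0]-[170,140])*8))
E
python3 -c "
import cv2
a=cv2.imread('pics/scene2.png')[200:550,220:560]; cv2.imwrite('pics/s2z.png',cv2.resize(a,(680,700))[:600])"
```

```text
0 0.0425 [329. 477.]
0 0.057 [306. 500.]
0 -0.0425 [456. 348.]
0 -0.057 [477. 327.]
0.013 0.0425 [326. 459.]
0.013 0.057 [303. 482.]
0.013 -0.0425 [455. 330.]
0.013 -0.057 [476. 309.]
0.03 0.0425 [323. 436.]
0.03 0.057 [300. 459.]
0.03 -0.0425 [453. 306.]
0.03 -0.057 [474. 284.]
```

View pics/s2z.png

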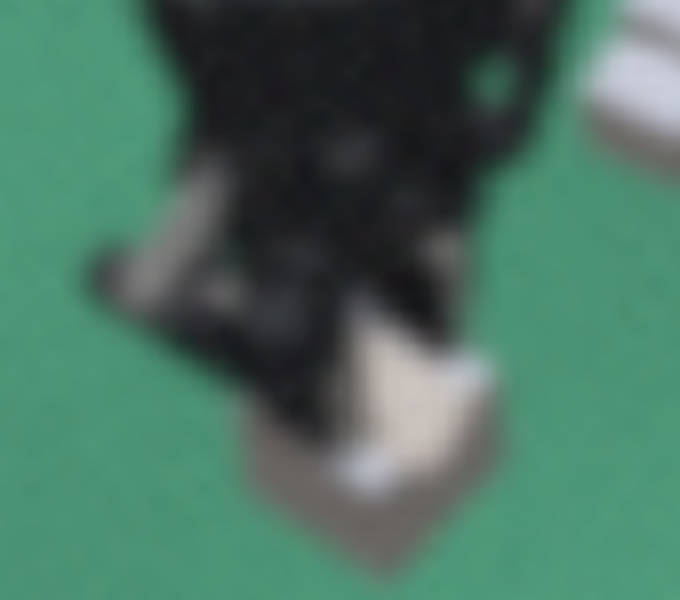

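The visible finger tips are about 18 mm above the reported TCP, and the fingers seem to be closed above or inside the groove. I'll open, lift and look before going on.

Emit:
send_rows:
  plan:
    - {"translation":[0,0,0],"twist":[0,0,0],"jaw":0.3}
    - {"translation":[0,0,-0.03],"twist":[0,0,0],"jaw":0.3}
    - {"translation":[0,0,-0.04],"twist":[0,0,0],"jaw":0.2}
    - {"translation":[0,0,0],"twist":[0,0,0],"jaw":0}
    - {"translation":[0,0,0],"twist":[0,0,0],"jaw":0}
    - {"translation":[0,0,0],"twist":[0,0,0],"jaw":0}
    - {"translation":[0,0,0],"twist":[0,0,0],"jaw":0}

```text
t: 4.1
ee_pos: [0.4434, -0.0462, 0.077]
tcp_rot: [[0.997, -0.075, -0.002], [-0.075, -0.997, 0.001], [-0.002, -0.001, -1.0]]
contact_force: [0.2, 0.1, -0.6]
width: -0.0
```

Run:
```python
from workcell import arm
from fit import proj
import numpy as np, cv2
m=arm.camera_model('scene'); im=arm.get_image('scene'); s=arm.get_state(); R=s['tcp_rot']; p=s['ee_pos']; print(p,s['width'],s['contact_force'])
c=np.ascontiguousarray(cv2.resize(im[140:215,170:270,::-1],(800,600),interpolation=2))
for d,col in((0,(0,0,255)),(-.019,(0,255,255)),(-.04,(255,0,255))):
    q=(proj(m,[p+R[:,2]*d])[0]-[170,140]+.5)*8; cv2.circle(c,tuple(int(v) for v in q),4,col,-1); print(d,q)
cv2.imwrite('pics/scene3.png',c)
```

```text
[ 0.44348492 -0.04622705  0.07698019] 0.0014977757398105466 [0.25400155 0.1559667  0.47302089]
0 [399.442594   333.12428632]
-0.019 [396.4616094  304.80021315]
-0.04 [393.07392416 272.61184004]
```

View pics/scene3.png

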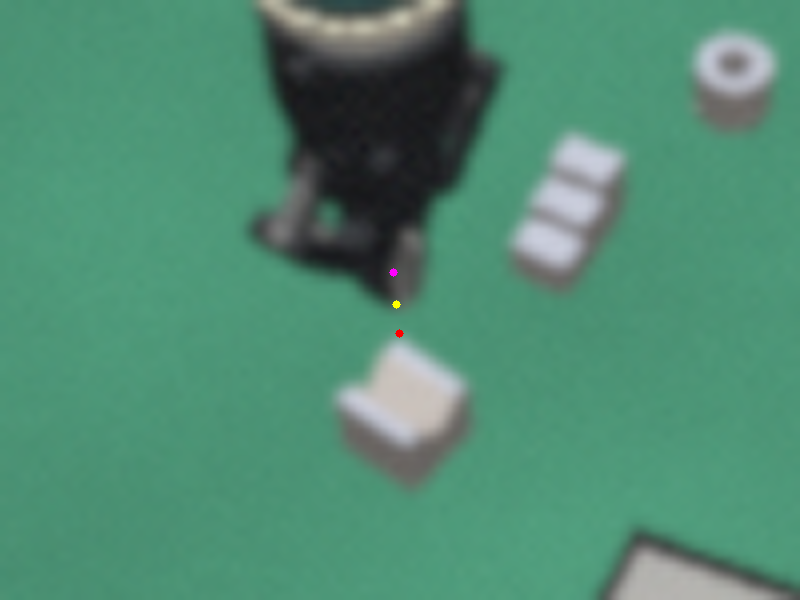

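Tip and block are now clear: the shut tips, at (400,303), lie on the yellow dot, 19 mm behind the reported TCP (red), and the V-block hasn't moved. The reported TCP seems to be about 18 mm too deep. I'll confirm with a gentle touch on the bare bench.

Emit:
send_rows:
  plan:
    - {"translation":[0,0.03,0],"twist":[0,0,0],"jaw":0}
    - {"translation":[0,0.03,0.02],"twist":[0,0,0],"jaw":0}
    - {"translation":[0,0,0.03],"twist":[0,0,0],"jaw":0}
    - {"translation":[0,0,0.02],"twist":[0,0,0],"jaw":0}
    - {"translation":[0,0,0.007],"twist":[0,0,0],"jaw":0}
    - {"translation":[0,0,0],"twist":[0,0,0],"jaw":0}
    - {"translation":[0,0,0],"twist":[0,0,0],"jaw":0}

```text
t: 4.85
ee_pos: [0.4402, -0.1062, 0.0012]
tcp_rot: [[0.997, -0.074, -0.0], [-0.074, -0.997, 0.0], [-0.0, -0.0, -1.0]]
contact_force: [0.1, -0.0, -0.2]
width: -0.0
```

Emit:
send_rows:
  plan:
    - {"translation":[0,0,0.003],"twist":[0,0,0],"jaw":0}
    - {"translation":[0,0,0.003],"twist":[0,0,0],"jaw":0}
    - {"translation":[0,0,0],"twist":[0,0,0],"jaw":0}

```text
t: 5.15
ee_pos: [0.4402, -0.1063, -0.0048]
tcp_rot: [[0.997, -0.074, 0.0], [-0.074, -0.997, -0.0], [0.0, 0.0, -1.0]]
contact_force: [0.8, 0.1, -0.0]
width: 0.0
```

Emit:
send_rows:
  plan:
    - {"translation":[0,0,0.003],"twist":[0,0,0],"jaw":0}
    - {"translation":[0,0,0],"twist":[0,0,0],"jaw":0}

```text
t: 5.35
ee_pos: [0.4399, -0.1062, -0.0081]
tcp_rot: [[0.997, -0.075, -0.0], [-0.075, -0.997, 0.0], [-0.0, -0.0, -1.0]]
contact_force: [0.9, -0.6, -0.2]
width: -0.0
```

Emit:
send_rows:
  plan:
    - {"translation":[0,0,0.003],"twist":[0,0,0],"jaw":0}
    - {"translation":[0,0,0.002],"twist":[0,0,0],"jaw":0}
    - {"translation":[0,0,0],"twist":[0,0,0],"jaw":0}

```text
t: 5.65
ee_pos: [0.4398, -0.1062, -0.0133]
tcp_rot: [[0.997, -0.075, -0.001], [-0.075, -0.997, 0.0], [-0.001, -0.0, -1.0]]
contact_force: [1.2, -1.4, -0.4]
width: -0.0
```

Emit:
send_rows:
  plan:
    - {"translation":[0,0,0.0015],"twist":[0,0,0],"jaw":0}
    - {"translation":[0,0,0],"twist":[0,0,0],"jaw":0}

```text
t: 5.85
ee_pos: [0.44, -0.1063, -0.0146]
tcp_rot: [[0.997, -0.075, -0.0], [-0.075, -0.997, 0.0], [-0.0, -0.0, -1.0]]
contact_force: [0.5, 0.8, -0.1]
width: -0.002
```

Emit:
send_rows:
  plan:
    - {"translation":[0,0,0.0015],"twist":[0,0,0],"jaw":0}
    - {"translation":[0,0,0],"twist":[0,0,0],"jaw":0}

```text
t: 6.05
ee_pos: [0.44, -0.1063, -0.0161]
tcp_rot: [[0.997, -0.075, -0.0], [-0.075, -0.997, 0.0], [-0.0, -0.0, -1.0]]
contact_force: [0.0, -0.6, 0.2]
width: 0.001
```

Emit:
send_rows:
  plan:
    - {"translation":[0,0,0.0015],"twist":[0,0,0],"jaw":0}
    - {"translation":[0,0,0],"twist":[0,0,0],"jaw":0}

```text
t: 6.25
ee_pos: [0.4399, -0.1062, -0.0176]
tcp_rot: [[0.997, -0.075, -0.0], [-0.075, -0.997, 0.0], [-0.0, -0.0, -1.0]]
contact_force: [0.1, -0.3, -0.2]
width: -0.002
```

Emit:
send_rows:
  plan:
    - {"translation":[0,0,0.0015],"twist":[0,0,0],"jaw":0}
    - {"translation":[0,0,0],"twist":[0,0,0],"jaw":0}

```text
t: 6.45
ee_pos: [0.4399, -0.1063, -0.0191]
tcp_rot: [[0.997, -0.075, -0.0], [-0.075, -0.997, 0.0], [-0.0, -0.0, -1.0]]
contact_force: [0.2, 0.4, 1.3]
width: 0.001
```

Emit:
send_rows:
  plan:
    - {"translation":[0,0,0.001],"twist":[0,0,0],"jaw":0}
    - {"translation":[0,0,0],"twist":[0,0,0],"jaw":0}

```text
t: 6.65
ee_pos: [0.44, -0.1063, -0.0201]
tcp_rot: [[0.997, -0.075, -0.0], [-0.075, -0.997, 0.0], [-0.0, -0.0, -1.0]]
contact_force: [-0.0, -0.8, 0.2]
width: 0.001
```

Emit:
send_rows:
  plan:
    - {"translation":[0,0,0.001],"twist":[0,0,0],"jaw":0}
    - {"translation":[0,0,0],"twist":[0,0,0],"jaw":0}

```text
t: 6.85
ee_pos: [0.44, -0.1063, -0.0211]
tcp_rot: [[0.997, -0.075, -0.0], [-0.075, -0.997, 0.0], [-0.0, -0.0, -1.0]]
contact_force: [0.6, 0.2, 1.1]
width: -0.001
```

Emit:
send_rows:
  plan:
    - {"translation":[0,0,0.001],"twist":[0,0,0],"jaw":0}
    - {"translation":[0,0,0],"twist":[0,0,0],"jaw":0}

```text
t: 7.05
ee_pos: [0.44, -0.1063, -0.0221]
tcp_rot: [[0.997, -0.075, -0.0], [-0.075, -0.997, 0.0], [-0.0, -0.0, -1.0]]
contact_force: [0.6, -0.3, -0.8]
width: -0.003
```

Run:
```python
from workcell import arm
from fit import proj
import numpy as np, cv2
m=arm.camera_model('scene'); im=arm.get_image('scene'); s=arm.get_state(); R=s['tcp_rot']; p=s['ee_pos']; print(p,s['width'],s['contact_force'])
c=np.ascontiguousarray(cv2.resize(im[150:225,150:250,::-1],(800,600),interpolation=2))
for d,col in((0,(0,0,255)),(-.019,(0,255,255)),(-.023,(255,0,255))):
    q=(proj(m,[p+R[:,2]*d])[0]-[150,150]+.5)*8; cv2.circle(c,tuple(int(v) for v in q),3,col,-1); print(d,q)
cv2.imwrite('pics/scene4.png',c)
```

```text
[ 0.43998069 -0.10629181 -0.02205003] -0.0029324754306796295 [ 0.27648919 -0.44430326  0.24226529]
0 [486.48219829 482.89318195]
-0.019 [482.64296114 458.63185002]
-0.023 [481.82232618 453.44600284]
```

View pics/scene4.png

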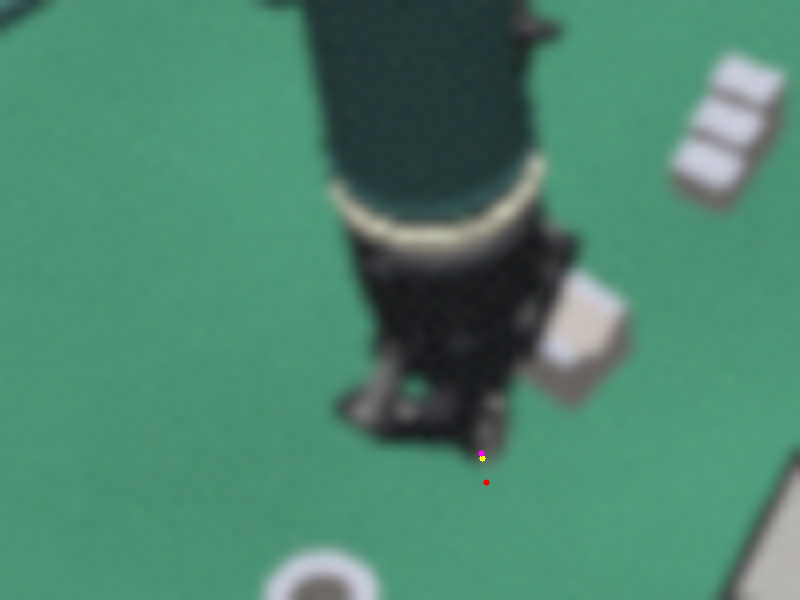

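Emit:
send_rows:
  plan:
    - {"translation":[0,0,0.001],"twist":[0,0,0],"jaw":0}
    - {"translation":[0,0,0],"twist":[0,0,0],"jaw":0}

```text
t: 7.3
ee_pos: [0.44, -0.1063, -0.0231]
tcp_rot: [[0.997, -0.075, -0.0], [-0.075, -0.997, 0.0], [-0.0, -0.0, -1.0]]
contact_force: [0.9, 0.4, 0.3]
width: -0.001
```

Emit:
send_rows:
  plan:
    - {"translation":[0,0,0.001],"twist":[0,0,0],"jaw":0}
    - {"translation":[0,0,0],"twist":[0,0,0],"jaw":0}

```text
t: 7.5
ee_pos: [0.44, -0.1063, -0.0241]
tcp_rot: [[0.997, -0.075, -0.0], [-0.075, -0.997, 0.0], [-0.0, -0.0, -1.0]]
contact_force: [0.5, 0.0, 0.0]
width: -0.003
```

Emit:
send_rows:
  plan:
    - {"translation":[0,0,0.001],"twist":[0,0,0],"jaw":0}
    - {"translation":[0,0,0],"twist":[0,0,0],"jaw":0}

```text
t: 7.7
ee_pos: [0.44, -0.1063, -0.0251]
tcp_rot: [[0.997, -0.075, -0.0], [-0.075, -0.997, 0.0], [-0.0, -0.0, -1.0]]
contact_force: [-0.4, 0.2, -0.7]
width: 0.001
```

Emit:
send_rows:
  plan:
    - {"translation":[0,0,0.001],"twist":[0,0,0],"jaw":0}
    - {"translation":[0,0,0],"twist":[0,0,0],"jaw":0}

```text
t: 7.9
ee_pos: [0.4401, -0.1063, -0.0257]
tcp_rot: [[0.997, -0.075, 0.0], [-0.075, -0.997, 0.0], [0.0, -0.0, -1.0]]
contact_force: [-1.0, 0.8, 4.5]
width: -0.004
```

Emit:
send_rows:
  plan:
    - {"translation":[0,0,0.001],"twist":[0,0,0],"jaw":0}
    - {"translation":[0,0,0],"twist":[0,0,0],"jaw":0}

```text
t: 8.1
ee_pos: [0.4401, -0.1063, -0.0258]
tcp_rot: [[0.997, -0.074, 0.001], [-0.074, -0.997, -0.0], [0.001, 0.0, -1.0]]
contact_force: [-3.2, 0.9, 20.4]
width: -0.0
```

Emit:
send_rows:
  plan:
    - {"translation":[0,0,0.001],"twist":[0,0,0],"jaw":0}
    - {"translation":[0,0,0],"twist":[0,0,0],"jaw":0}

```text
t: 8.3
ee_pos: [0.4402, -0.1063, -0.0259]
tcp_rot: [[0.997, -0.074, 0.001], [-0.074, -0.997, -0.0], [0.001, 0.0, -1.0]]
contact_force: [-6.1, 2.3, 35.7]
width: -0.006
```

Run:
```python
from workcell import arm
from fit import proj
import numpy as np, cv2
m=arm.camera_model('scene'); im=arm.get_image('scene'); s=arm.get_state(); R=s['tcp_rot']; p=s['ee_pos']; print(p,s['width'],s['contact_force'],s['tau'])
c=np.ascontiguousarray(cv2.resize(im[190:220,190:230,::-1],(800,600),interpolation=2))
for d,col in((0,(0,0,255)),(-.019,(0,255,255)),(-.028,(255,0,255))):
    q=(proj(m,[p+R[:,2]*d])[0]-[190,190]+.5)*20; cv2.circle(c,tuple(int(v) for v in q),3,col,-1); print(d,q)
cv2.imwrite('pics/scene5.png',c)
```

```text
[ 0.44014821 -0.10636026 -0.02589285] -0.0018185648893452974 [-5.58777918  1.3878267  35.21648094] [-2.05538850e-01 -3.12243354e+01 -1.01975584e+01  9.49563389e-02
 -2.24889390e+00 -1.16053136e-03]
0 [418.66720534 420.04745065]
-0.019 [409.05319708 359.59382522]
-0.028 [404.41431562 330.42418086]
```

View pics/scene5.png

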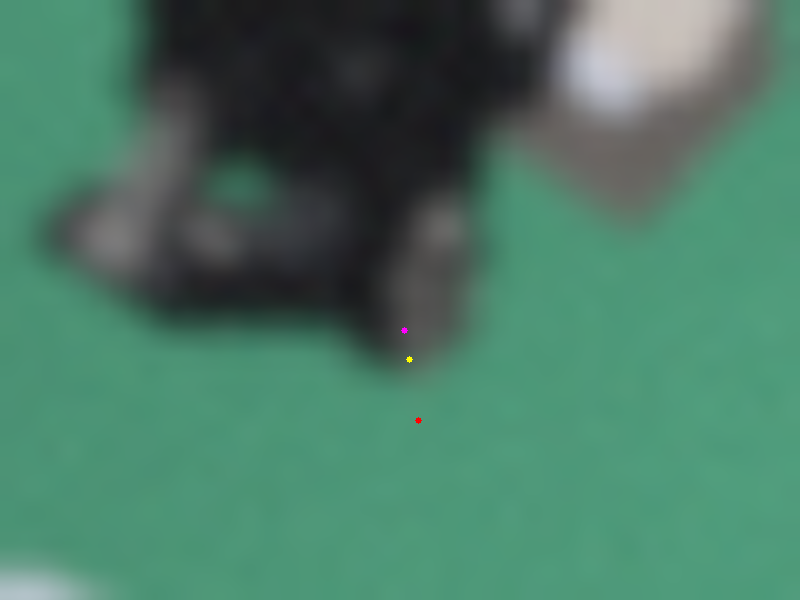

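Bench contact came at a reported TCP z of −0.0257 (4.5 N, then stiff). So the shut tips really lie 25.7 mm above the reported TCP, and I'll subtract that from every height. Next I'll lift and go back over the V-block.

Emit:
send_rows:
  plan:
    - {"translation":[0,0,-0.01],"twist":[0,0,0],"jaw":0}
    - {"translation":[0,0,-0.04],"twist":[0,0,0],"jaw":0.3}
    - {"translation":[0,0,-0.04],"twist":[0,0,0],"jaw":1}
    - {"translation":[0,-0.03,0],"twist":[0,0,0],"jaw":1}
    - {"translation":[0,-0.03,0],"twist":[0,0,0],"jaw":1}
    - {"translation":[0,0,0],"twist":[0,0,0],"jaw":1}
    - {"translation":[0,0,0],"twist":[0,0,0],"jaw":1}

```text
t: 9.05
ee_pos: [0.4444, -0.0462, 0.062]
tcp_rot: [[0.997, -0.073, -0.0], [-0.073, -0.997, -0.0], [-0.0, 0.0, -1.0]]
contact_force: [-0.5, 0.2, -0.1]
width: 0.994
```

```bash
python3 go.py .442 -.0465 -.0195 85.7
python3 - <<'E'
from workcell import arm
from fit import proj
import numpy as np, cv2
m=arm.camera_model('scene'); im=arm.get_image('scene'); s=arm.get_state(); R=s['tcp_rot']; p=s['ee_pos']+[0,0,.0257]
c=np.ascontiguousarray(cv2.resize(im[140:215,170:270,::-1],(800,600),interpolation=2))
for y,col in((-.0425,(0,0,255)),(0,(0,255,255)),(.0425,(255,0,255))):
  for x in(-.011,.011):
    q=(proj(m,[p+R@[x,y,-.013 if y else 0]])[0]-[170,140]+.5)*8; cv2.circle(c,tuple(int(v) for v in q),3,col,-1)
cv2.imwrite('pics/scene6.png',c)
E
```

```text
t 9.05 p [ 0.4444 -0.0462  0.062 ] jaw dir -94.2 width 0.994 F [-0.5  0.2 -0.1] j [-0.26  0.34  1.99 -0.    0.81  1.39] tilt [-0.0001 -0.0002]
rot tool z 0.0023
tgt delta tool [-0.0023  0.0005  0.0815] len 0.082
```

View pics/scene6.png

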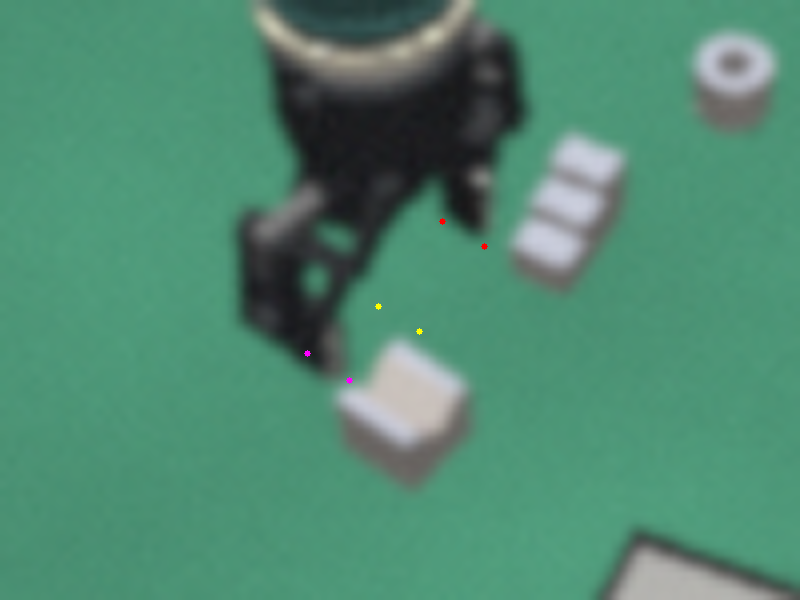

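The predicted pad corners fall on the finger tips, at (307,353)–(349,380) and (442,221)–(485,246), so the corrected height model holds. Now I'll descend and grip.

Emit:
send_rows:
  plan:
    - {"translation":[-0.0015,0,0.03],"twist":[0,0,0.002],"jaw":1}
    - {"translation":[0,0,0.03],"twist":[0,0,0],"jaw":1}
    - {"translation":[0,0,0.0215],"twist":[0,0,0],"jaw":1}
    - {"translation":[0,0,0],"twist":[0,0,0],"jaw":1}
    - {"translation":[0,0,0],"twist":[0,0,0],"jaw":0.7}
    - {"translation":[0,0,0],"twist":[0,0,0],"jaw":0.5}
    - {"translation":[0,0,0],"twist":[0,0,0],"jaw":0.3}
    - {"translation":[0,0,0],"twist":[0,0,0],"jaw":0.3}
    - {"translation":[0,0,0],"twist":[0,0,0],"jaw":0.3}

```text
t: 10.0
ee_pos: [0.4441, -0.0468, -0.0183]
tcp_rot: [[0.997, -0.076, 0.002], [-0.076, -0.997, -0.001], [0.002, 0.001, -1.0]]
contact_force: [-0.2, -1.8, 6.4]
width: 0.459
```

```bash
python3 go.py .6037 .1537 .05 76.4
```

```text
t 10.0 p [ 0.4441 -0.0468 -0.0183] jaw dir -94.4 width 0.459 F [-0.2 -1.8  6.4] j [-0.26  0.5   2.05 -0.    0.59  1.39] tilt [ 0.0024 -0.0007]
rot tool z 0.1608
tgt delta tool [ 0.1082 -0.2324 -0.068 ] len 0.265
```

Emit:
send_rows:
  plan:
    - {"translation":[0,0,-0.02],"twist":[0,0,0],"jaw":0.3}
    - {"translation":[0,0,-0.048],"twist":[0,0,0.0804],"jaw":0.3}
    - {"translation":[0,0,0],"twist":[0,0,0.0804],"jaw":0.3}
    - {"translation":[0.0157,-0.0332,0],"twist":[0,0,0],"jaw":0.3}
    - {"translation":[0.0157,-0.0332,0],"twist":[0,0,0],"jaw":0.3}
    - {"translation":[0.0157,-0.0332,0],"twist":[0,0,0],"jaw":0.3}
    - {"translation":[0.0157,-0.0332,0],"twist":[0,0,0],"jaw":0.3}
    - {"translation":[0.0157,-0.0332,0],"twist":[0,0,0],"jaw":0.3}
    - {"translation":[0.0157,-0.0332,0],"twist":[0,0,0],"jaw":0.3}
    - {"translation":[0.0157,-0.0332,0],"twist":[0,0,0],"jaw":0.3}
    - {"translation":[0,0,0],"twist":[0,0,0],"jaw":0.3}
    - {"translation":[0,0,0],"twist":[0,0,0],"jaw":0.3}

```text
t: 11.2
ee_pos: [0.6044, 0.1543, 0.0487]
tcp_rot: [[0.972, -0.234, -0.0], [-0.234, -0.972, -0.0], [-0.0, 0.0, -1.0]]
contact_force: [-0.4, -0.6, -3.0]
width: 0.457
```

```bash
python3 go.py .6055 .1537 -.0143 76.4
python3 - <<'E'
from workcell import arm
import numpy as np, cv2
im=arm.get_image('scene')
cv2.imwrite('pics/scene7.png',cv2.resize(im[110:200,230:350,::-1],(800,600),interpolation=2))
E
```

```text
t 11.2 p [0.6044 0.1543 0.0487] jaw dir -103.5 width 0.457 F [-0.4 -0.6 -3. ] j [ 0.14  0.56  1.61 -0.    0.97  1.95] tilt [-0.0001 -0.0001]
rot tool z 0.0016
tgt delta tool [0.0013 0.0003 0.063 ] len 0.063
```

View pics/scene7.png

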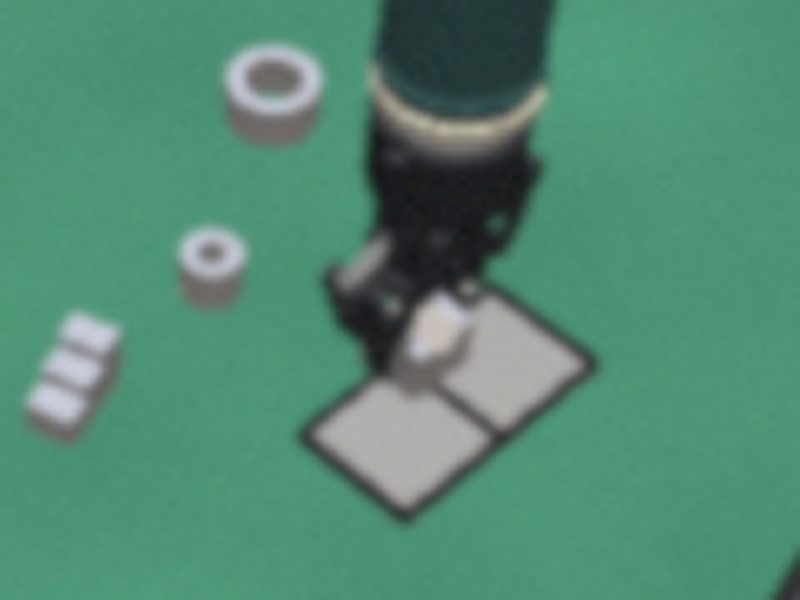

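The V-block is held upright above the − compartment, at (435,330), and the −3 N reading matches its weight. Lowering it now.

Emit:
send_rows:
  plan:
    - {"translation":[0.001,0.0003,0.03],"twist":[0,0,0],"jaw":0.3}
    - {"translation":[0,0,0.02],"twist":[0,0,0],"jaw":0.3}
    - {"translation":[0,0,0.009],"twist":[0,0,0],"jaw":0.3}
    - {"translation":[0,0,0.003],"twist":[0,0,0],"jaw":0.3}
    - {"translation":[0,0,0],"twist":[0,0,0],"jaw":0.3}
    - {"translation":[0,0,0],"twist":[0,0,0],"jaw":0.3}

```text
t: 11.85
ee_pos: [0.6063, 0.153, -0.0125]
tcp_rot: [[0.972, -0.236, 0.002], [-0.236, -0.972, 0.0], [0.002, -0.001, -1.0]]
contact_force: [-0.0, 0.1, -2.8]
width: 0.453
```

Emit:
send_rows:
  plan:
    - {"translation":[0,0,0.001],"twist":[0,0,0],"jaw":0.3}
    - {"translation":[0,0,0],"twist":[0,0,0],"jaw":0.3}

```text
t: 12.05
ee_pos: [0.6059, 0.1532, -0.0139]
tcp_rot: [[0.972, -0.235, 0.001], [-0.235, -0.972, 0.0], [0.001, -0.001, -1.0]]
contact_force: [-0.5, 0.3, -2.5]
width: 0.458
```

Emit:
send_rows:
  plan:
    - {"translation":[0,0,0.001],"twist":[0,0,0],"jaw":0.3}
    - {"translation":[0,0,0],"twist":[0,0,0],"jaw":0.3}

```text
t: 12.25
ee_pos: [0.6059, 0.1532, -0.0142]
tcp_rot: [[0.972, -0.235, 0.001], [-0.235, -0.972, 0.0], [0.001, -0.0, -1.0]]
contact_force: [-2.9, -1.1, 6.8]
width: 0.459
```

Emit:
send_rows:
  plan:
    - {"translation":[0,0,0],"twist":[0,0,0],"jaw":0.6}
    - {"translation":[0,0,0],"twist":[0,0,0],"jaw":0.6}
    - {"translation":[0,0,-0.02],"twist":[0,0,0],"jaw":0.6}
    - {"translation":[0,0,-0.03],"twist":[0,0,0],"jaw":1}
    - {"translation":[0,0,-0.03],"twist":[0,0,-0.12],"jaw":1}
    - {"translation":[0,0,0],"twist":[0,0,-0.145],"jaw":1}
    - {"translation":[0,0,0],"twist":[0,0,-0.145],"jaw":1}
    - {"translation":[0,0,0],"twist":[0,0,-0.145],"jaw":1}
    - {"translation":[0,0,0],"twist":[0,0,-0.145],"jaw":1}
    - {"translation":[0,0,0],"twist":[0,0,-0.145],"jaw":1}
    - {"translation":[0,0,0],"twist":[0,0,-0.145],"jaw":1}
    - {"translation":[0,0,0],"twist":[0,0,-0.145],"jaw":1}
    - {"translation":[0,0,0],"twist":[0,0,-0.145],"jaw":1}
    - {"translation":[0,0,0],"twist":[0,0,-0.145],"jaw":1}
    - {"translation":[0,0,0],"twist":[0,0,-0.145],"jaw":1}
    - {"translation":[0,0,0],"twist":[0,0,0],"jaw":1}
    - {"translation":[0,0,0],"twist":[0,0,0],"jaw":1}

```text
t: 13.95
ee_pos: [0.6055, 0.1532, 0.0645]
tcp_rot: [[0.24, 0.971, 0.0], [0.971, -0.24, 0.0], [0.0, 0.0, -1.0]]
contact_force: [-0.5, -0.2, -0.2]
width: 1.003
```

```bash
python3 go.py .417 .330 .05 -13.6
```

```text
t 13.95 p [0.6055 0.1532 0.0645] jaw dir -13.9 width 1.003 F [-0.5 -0.2 -0.2] j [0.14 0.54 1.6  0.   1.   0.38] tilt [0.0001 0.0001]
rot tool z -0.0048
tgt delta tool [ 0.1276 -0.2248  0.0145] len 0.259
```

Emit:
send_rows:
  plan:
    - {"translation":[0.0182,-0.0321,0.002],"twist":[0,0,-0.005],"jaw":1}
    - {"translation":[0.0182,-0.0321,0.002],"twist":[0,0,0],"jaw":1}
    - {"translation":[0.0182,-0.0321,0.002],"twist":[0,0,0],"jaw":1}
    - {"translation":[0.0182,-0.0321,0.002],"twist":[0,0,0],"jaw":1}
    - {"translation":[0.0182,-0.0321,0.002],"twist":[0,0,0],"jaw":1}
    - {"translation":[0.0182,-0.0321,0.002],"twist":[0,0,0],"jaw":1}
    - {"translation":[0.0182,-0.0321,0.002],"twist":[0,0,0],"jaw":1}
    - {"translation":[0,0,0],"twist":[0,0,0],"jaw":1}
    - {"translation":[0,0,0],"twist":[0,0,0],"jaw":1}
    - {"translation":[0,0,0],"twist":[0,0,0],"jaw":1}

```text
t: 14.95
ee_pos: [0.4175, 0.329, 0.0508]
tcp_rot: [[0.233, 0.973, 0.001], [0.973, -0.233, 0.0], [0.001, 0.001, -1.0]]
contact_force: [0.8, -0.4, -0.1]
width: 1.001
```

```bash
python3 go.py .417 .330 -.0215 -13.6
cat > view.py <<'E'
import sys
from workcell import arm
from fit import proj
import numpy as np, cv2
n,x,y,w,o=sys.argv[1],*map(int,sys.argv[2:5]),sys.argv[5]; h=w*3//4
m=arm.camera_model(n); im=arm.get_image(n); k=800/w
cv2.imwrite(f'pics/{n}_{o}_raw.png',im[:,:,::-1])
s=arm.get_state(); R=s['tcp_rot']; p=s['ee_pos']+[0,0,.0257]
c=np.ascontiguousarray(cv2.resize(im[y:y+h,x:x+w,::-1],(800,600),interpolation=2))
if len(sys.argv)>6:
  half=float(sys.argv[6])
  for yy,col in((-half,(0,0,255)),(half,(255,0,255))):
   for xx in(-.011,.011):
    q=(proj(m,[p+R@[xx,yy,-float(sys.argv[7])]])[0]-[x,y]+.5)*k; cv2.circle(c,tuple(int(v) for v in q),3,col,-1)
cv2.imwrite(f'pics/{n}_{o}.png',c)
E
python3 view.py scene 220 70 120 8 .0425 .013
```

```text
t 14.95 p [0.4175 0.329  0.0508] jaw dir -13.5 width 1.001 F [ 0.8 -0.4 -0.1] j [ 0.54  0.46  1.82 -0.    0.87  0.77] tilt [0.0011 0.0004]
rot tool z 0.0025
tgt delta tool [ 0.0008 -0.0008  0.0723] len 0.072
```

View pics/scene_8.png

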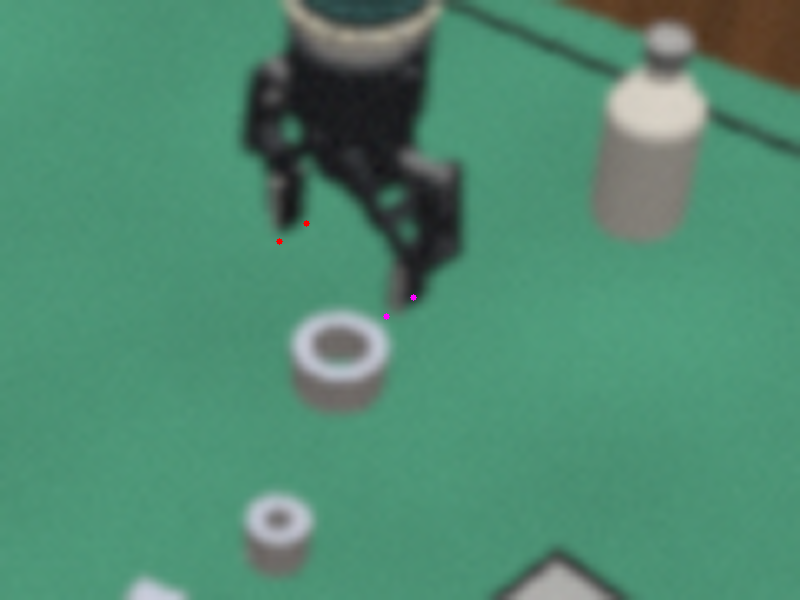

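The open fingers, at (285,225) and (405,300), straddle the large ring's position, ring top at (340,347). Descending and gripping.

Emit:
send_rows:
  plan:
    - {"translation":[0.0008,-0.0008,0.03],"twist":[0,0,0],"jaw":1}
    - {"translation":[0,0,0.03],"twist":[0,0,0],"jaw":1}
    - {"translation":[0,0,0.0123],"twist":[0,0,0],"jaw":1}
    - {"translation":[0,0,0],"twist":[0,0,0],"jaw":1}
    - {"translation":[0,0,0],"twist":[0,0,0],"jaw":0.8}
    - {"translation":[0,0,0],"twist":[0,0,0],"jaw":0.5}
    - {"translation":[0,0,0],"twist":[0,0,0],"jaw":0.45}
    - {"translation":[0,0,0],"twist":[0,0,0],"jaw":0.45}

```text
t: 15.8
ee_pos: [0.4173, 0.3307, -0.0199]
tcp_rot: [[0.231, 0.973, 0.003], [0.973, -0.231, 0.001], [0.002, 0.003, -1.0]]
contact_force: [-0.1, -1.5, 7.1]
width: 0.646
```

```bash
python3 go.py .6217 .2275 .05 -13.6
```

```text
t 15.8 p [ 0.4173  0.3307 -0.0199] jaw dir -13.4 width 0.646 F [-0.1 -1.5  7.1] j [ 0.54  0.57  1.86 -0.    0.7   0.77] tilt [0.003  0.0015]
rot tool z 0.0041
tgt delta tool [-0.0521  0.2231 -0.0694] len 0.239
```

Emit:
send_rows:
  plan:
    - {"translation":[0,0,-0.02],"twist":[0,0,0],"jaw":0.45}
    - {"translation":[0,0,-0.049],"twist":[0,0,0.004],"jaw":0.45}
    - {"translation":[-0.0087,0.0372,0],"twist":[0,0,0],"jaw":0.45}
    - {"translation":[-0.0087,0.0372,0],"twist":[0,0,0],"jaw":0.45}
    - {"translation":[-0.0087,0.0372,0],"twist":[0,0,0],"jaw":0.45}
    - {"translation":[-0.0087,0.0372,0],"twist":[0,0,0],"jaw":0.45}
    - {"translation":[-0.0087,0.0372,0],"twist":[0,0,0],"jaw":0.45}
    - {"translation":[-0.0087,0.0372,0],"twist":[0,0,0],"jaw":0.45}
    - {"translation":[0,0,0],"twist":[0,0,0],"jaw":0.45}
    - {"translation":[0,0,0],"twist":[0,0,0],"jaw":0.45}

```text
t: 16.8
ee_pos: [0.621, 0.2263, 0.0477]
tcp_rot: [[0.237, 0.972, 0.0], [0.972, -0.237, 0.0], [0.0, 0.0, -1.0]]
contact_force: [0.0, 0.1, -3.8]
width: 0.638
```

```bash
python3 go.py .6217 .2275 -.0159 -13.6; python3 view.py scene 230 100 120 9 .028 .004
```

```text
t 16.8 p [0.621  0.2263 0.0477] jaw dir -13.7 width 0.638 F [ 0.   0.1 -3.8] j [0.24 0.6  1.52 0.   1.02 0.48] tilt [0.0002 0.0004]
rot tool z -0.0016
tgt delta tool [0.0013 0.0004 0.0636] len 0.064
```

View pics/scene_9.png

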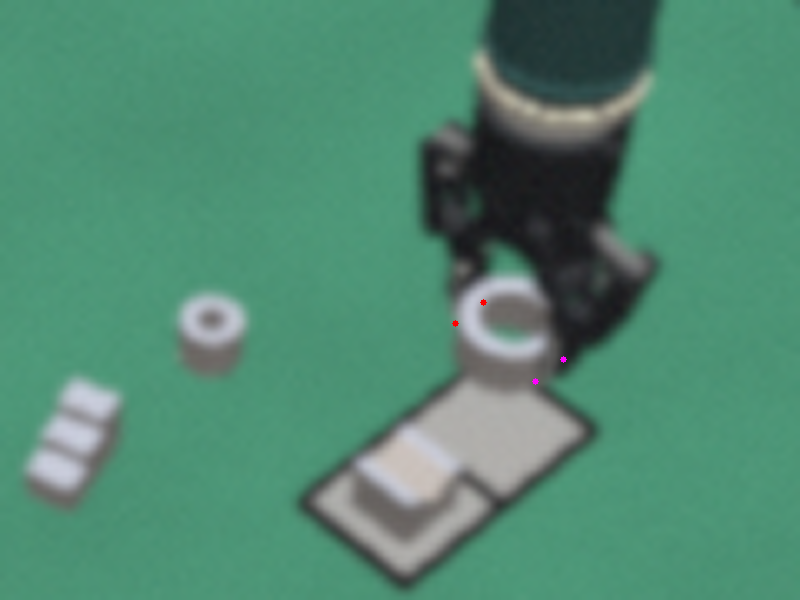

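The V-block stands centred in its compartment at (405,475), and the large ring is held level above the other one. Lowering the ring.

Emit:
send_rows:
  plan:
    - {"translation":[0.0012,0,0.03],"twist":[0,0,0],"jaw":0.45}
    - {"translation":[0,0,0.02],"twist":[0,0,0],"jaw":0.45}
    - {"translation":[0,0,0.009],"twist":[0,0,0],"jaw":0.45}
    - {"translation":[0,0,0.003],"twist":[0,0,0],"jaw":0.45}
    - {"translation":[0,0,0],"twist":[0,0,0],"jaw":0.45}
    - {"translation":[0,0,0.001],"twist":[0,0,0],"jaw":0.45}
    - {"translation":[0,0,0],"twist":[0,0,0],"jaw":0.45}

```text
t: 17.55
ee_pos: [0.6215, 0.2284, -0.0148]
tcp_rot: [[0.235, 0.972, 0.002], [0.972, -0.235, 0.001], [0.001, 0.002, -1.0]]
contact_force: [-0.3, -0.5, -2.5]
width: 0.642
```

Emit:
send_rows:
  plan:
    - {"translation":[0,0,0.001],"twist":[0,0,0],"jaw":0.45}
    - {"translation":[0,0,0],"twist":[0,0,0],"jaw":0.45}

```text
t: 17.75
ee_pos: [0.6215, 0.2283, -0.0158]
tcp_rot: [[0.235, 0.972, 0.002], [0.972, -0.235, 0.001], [0.001, 0.001, -1.0]]
contact_force: [-1.4, 0.0, 3.4]
width: 0.638
```

Emit:
send_rows:
  plan:
    - {"translation":[0,0,0],"twist":[0,0,0],"jaw":0.8}
    - {"translation":[0,0,0],"twist":[0,0,0],"jaw":0.8}
    - {"translation":[0,0,-0.02],"twist":[0,0,0],"jaw":0.8}
    - {"translation":[0,0,-0.03],"twist":[0,0,0],"jaw":1}
    - {"translation":[0,0,-0.03],"twist":[0,0,-0.1],"jaw":1}
    - {"translation":[0,0,0],"twist":[0,0,-0.1],"jaw":1}
    - {"translation":[0,0,0],"twist":[0,0,-0.1],"jaw":1}
    - {"translation":[0,0,0],"twist":[0,0,-0.103],"jaw":1}
    - {"translation":[0,0,0],"twist":[0,0,0],"jaw":1}
    - {"translation":[0,0,0],"twist":[0,0,0],"jaw":1}

```text
t: 18.75
ee_pos: [0.6207, 0.228, 0.0632]
tcp_rot: [[-0.162, 0.987, -0.0], [0.987, 0.162, 0.0], [0.0, -0.0, -1.0]]
contact_force: [-0.1, -0.3, 0.1]
width: 0.999
```

```bash
python3 go.py .459 .1935 .05 9.5
```

```text
t 18.75 p [0.6207 0.228  0.0632] jaw dir 9.3 width 0.999 F [-0.1 -0.3  0.1] j [0.25 0.59 1.51 0.   1.05 0.08] tilt [-0.0001  0.0001]
rot tool z -0.0029
tgt delta tool [-0.0074 -0.1652  0.0132] len 0.166
```

Emit:
send_rows:
  plan:
    - {"translation":[-0.0015,-0.033,0.0026],"twist":[0,0,-0.003],"jaw":1}
    - {"translation":[-0.0015,-0.033,0.0026],"twist":[0,0,0],"jaw":1}
    - {"translation":[-0.0015,-0.033,0.0026],"twist":[0,0,0],"jaw":1}
    - {"translation":[-0.0015,-0.033,0.0026],"twist":[0,0,0],"jaw":1}
    - {"translation":[-0.0015,-0.033,0.0026],"twist":[0,0,0],"jaw":1}
    - {"translation":[0,0,0],"twist":[0,0,0],"jaw":1}
    - {"translation":[0,0,0],"twist":[0,0,0],"jaw":1}
    - {"translation":[0,0,0],"twist":[0,0,0],"jaw":1}

```text
t: 19.55
ee_pos: [0.4613, 0.1935, 0.0507]
tcp_rot: [[-0.167, 0.986, 0.002], [0.986, 0.167, 0.001], [0.0, 0.003, -1.0]]
contact_force: [-0.0, 0.4, 0.0]
width: 1.0
```

```bash
python3 go.py .459 .1935 -.0195 9.5; python3 view.py scene 220 90 120 10 .0425 .016
```

```text
t 19.55 p [0.4613 0.1935 0.0507] jaw dir 9.6 width 1.0 F [-0.   0.4  0. ] j [0.26 0.42 1.89 0.   0.83 0.09] tilt [0.0025 0.0007]
rot tool z 0.0018
tgt delta tool [ 0.0003 -0.0025  0.0702] len 0.07
```

View pics/scene_10.png

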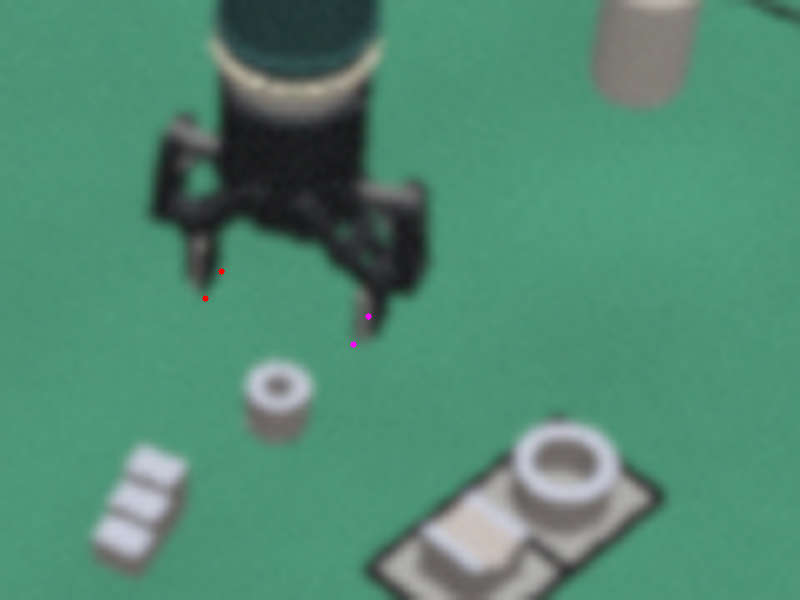

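The large ring sits in its compartment at (565,465) beside the V-block. The gripper straddles the small ring at (278,390). Descending.

Emit:
send_rows:
  plan:
    - {"translation":[0,-0.002,0.03],"twist":[0,0,0],"jaw":1}
    - {"translation":[0,0,0.03],"twist":[0,0,0],"jaw":1}
    - {"translation":[0,0,0.0102],"twist":[0,0,0],"jaw":1}
    - {"translation":[0,0,0],"twist":[0,0,0],"jaw":1}
    - {"translation":[0,0,0],"twist":[0,0,0],"jaw":0.7}
    - {"translation":[0,0,0],"twist":[0,0,0],"jaw":0.4}
    - {"translation":[0,0,0],"twist":[0,0,0],"jaw":0.25}
    - {"translation":[0,0,0],"twist":[0,0,0],"jaw":0.25}
    - {"translation":[0,0,0],"twist":[0,0,0],"jaw":0.25}

```text
t: 20.5
ee_pos: [0.4585, 0.193, -0.0186]
tcp_rot: [[-0.168, 0.986, 0.002], [0.986, 0.168, 0.001], [0.0, 0.002, -1.0]]
contact_force: [-1.6, -0.5, 8.8]
width: 0.395
```

```bash
python3 go.py .6243 -.2210 .05 9.5
```

```text
t 20.5 p [ 0.4585  0.193  -0.0186] jaw dir 9.7 width 0.395 F [-1.6 -0.5  8.8] j [0.26 0.54 1.94 0.   0.66 0.09] tilt [0.0024 0.0007]
rot tool z 0.0031
tgt delta tool [-0.4357  0.0954 -0.0685] len 0.451
```

Emit:
send_rows:
  plan:
    - {"translation":[0,0,-0.02],"twist":[0,0,0],"jaw":0.25}
    - {"translation":[0,0,-0.049],"twist":[0,0,0.003],"jaw":0.25}
    - {"translation":[-0.0363,0.0079,0],"twist":[0,0,0],"jaw":0.25}
    - {"translation":[-0.0363,0.0079,0],"twist":[0,0,0],"jaw":0.25}
    - {"translation":[-0.0363,0.0079,0],"twist":[0,0,0],"jaw":0.25}
    - {"translation":[-0.0363,0.0079,0],"twist":[0,0,0],"jaw":0.25}
    - {"translation":[-0.0363,0.0079,0],"twist":[0,0,0],"jaw":0.25}
    - {"translation":[-0.0363,0.0079,0],"twist":[0,0,0],"jaw":0.25}
    - {"translation":[-0.0363,0.0079,0],"twist":[0,0,0],"jaw":0.25}
    - {"translation":[-0.0363,0.0079,0],"twist":[0,0,0],"jaw":0.25}
    - {"translation":[-0.0363,0.0079,0],"twist":[0,0,0],"jaw":0.25}
    - {"translation":[-0.0363,0.0079,0],"twist":[0,0,0],"jaw":0.25}
    - {"translation":[-0.0363,0.0079,0],"twist":[0,0,0],"jaw":0.25}
    - {"translation":[-0.0363,0.0079,0],"twist":[0,0,0],"jaw":0.25}
    - {"translation":[0,0,0],"twist":[0,0,0],"jaw":0.25}
    - {"translation":[0,0,0],"twist":[0,0,0],"jaw":0.25}
    - {"translation":[0,0,0],"twist":[0,0,0],"jaw":0.25}

```text
t: 22.2
ee_pos: [0.6215, -0.2201, 0.0487]
tcp_rot: [[-0.165, 0.986, -0.002], [0.986, 0.165, 0.001], [0.002, -0.001, -1.0]]
contact_force: [0.4, 0.7, -2.8]
width: 0.395
```

```bash
python3 go.py .6243 -.2210 -.0146 9.5; python3 view.py scene 170 165 140 11 .018 .001
```

```text
t 22.2 p [ 0.6215 -0.2201  0.0487] jaw dir 9.5 width 0.395 F [ 0.4  0.7 -2.8] j [-0.45  0.6   1.52  0.    1.02 -0.61] tilt [-0.0017  0.0013]
rot tool z 0.0001
tgt delta tool [-0.0015  0.0027  0.0633] len 0.063
```

View pics/scene_11.png

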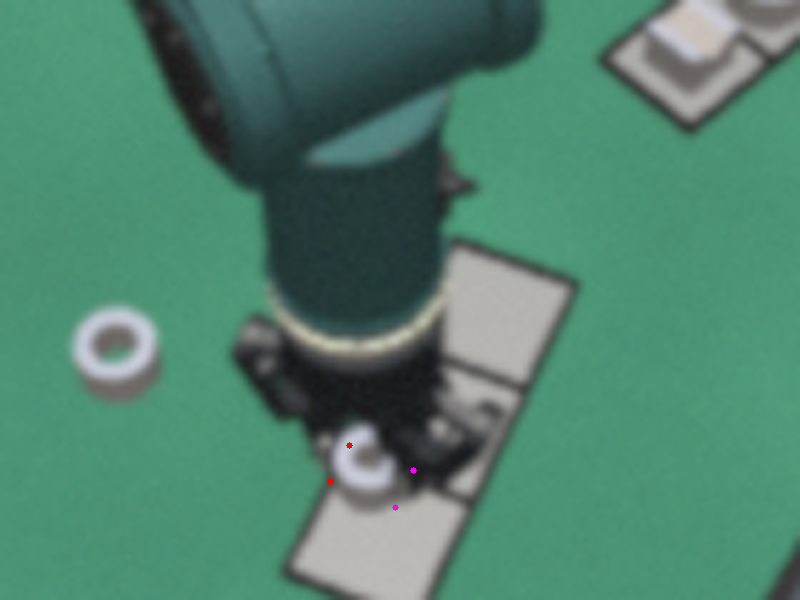

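The small ring is held level at (362,465), above the rightmost compartment of tray_three. Lowering it.

Emit:
send_rows:
  plan:
    - {"translation":[-0.0015,0.002,0.03],"twist":[0,0,0],"jaw":0.25}
    - {"translation":[0,0,0.02],"twist":[0,0,0],"jaw":0.25}
    - {"translation":[0,0,0.009],"twist":[0,0,0],"jaw":0.25}
    - {"translation":[0,0,0.003],"twist":[0,0,0],"jaw":0.25}
    - {"translation":[0,0,0],"twist":[0,0,0],"jaw":0.25}
    - {"translation":[0,0,0.001],"twist":[0,0,0],"jaw":0.25}
    - {"translation":[0,0,0],"twist":[0,0,0],"jaw":0.25}

```text
t: 22.95
ee_pos: [0.6257, -0.2226, -0.013]
tcp_rot: [[-0.165, 0.986, 0.002], [0.986, 0.165, -0.001], [-0.001, 0.001, -1.0]]
contact_force: [0.6, -0.1, -2.7]
width: 0.393
```

Emit:
send_rows:
  plan:
    - {"translation":[0,0,0.001],"twist":[0,0,0],"jaw":0.25}
    - {"translation":[0,0,0],"twist":[0,0,0],"jaw":0.25}

```text
t: 23.15
ee_pos: [0.6253, -0.2226, -0.0145]
tcp_rot: [[-0.165, 0.986, 0.001], [0.986, 0.165, -0.0], [-0.0, 0.001, -1.0]]
contact_force: [-0.9, -0.4, -1.7]
width: 0.393
```

Emit:
send_rows:
  plan:
    - {"translation":[0,0,0.0006],"twist":[0,0,0],"jaw":0.25}
    - {"translation":[0,0,0],"twist":[0,0,0],"jaw":0.25}

```text
t: 23.35
ee_pos: [0.6253, -0.2227, -0.0145]
tcp_rot: [[-0.165, 0.986, 0.001], [0.986, 0.165, -0.0], [-0.001, 0.001, -1.0]]
contact_force: [-1.1, -0.0, 4.4]
width: 0.395
```

Emit:
send_rows:
  plan:
    - {"translation":[0,0,0],"twist":[0,0,0],"jaw":0.55}
    - {"translation":[0,0,0],"twist":[0,0,0],"jaw":0.55}
    - {"translation":[0,0,-0.02],"twist":[0,0,0],"jaw":0.6}
    - {"translation":[0,0,-0.03],"twist":[0,0,0],"jaw":1}
    - {"translation":[0,0,-0.03],"twist":[0,0,0.08],"jaw":1}
    - {"translation":[0,0,0],"twist":[0,0,0],"jaw":1}
    - {"translation":[0,0,0],"twist":[0,0,0],"jaw":1}

```text
t: 24.05
ee_pos: [0.6255, -0.2227, 0.0652]
tcp_rot: [[-0.086, 0.996, 0.002], [0.996, 0.086, -0.001], [-0.001, 0.002, -1.0]]
contact_force: [-0.3, 0.6, -0.0]
width: 0.999
```

```bash
python3 go.py .440 .0825 .05 4.9
```

```text
t 24.05 p [ 0.6255 -0.2227  0.0652] jaw dir 5.0 width 0.999 F [-0.3  0.6 -0. ] j [-0.45  0.59  1.5   0.    1.05 -0.53] tilt [ 0.0017 -0.0007]
rot tool z 0.0009
tgt delta tool [ 0.3199 -0.1588  0.0146] len 0.357
```

10 rows.

Emit:
send_rows:
  plan:
    - {"translation":[0.032,-0.0159,0.0014],"twist":[0,0,0],"jaw":1}
    - {"translation":[0.032,-0.0159,0.0014],"twist":[0,0,0],"jaw":1}
    - {"translation":[0.032,-0.0159,0.0014],"twist":[0,0,0],"jaw":1}
    - {"translation":[0.032,-0.0159,0.0014],"twist":[0,0,0],"jaw":1}
    - {"translation":[0.032,-0.0159,0.0014],"twist":[0,0,0],"jaw":1}
    - {"translation":[0.032,-0.0159,0.0014],"twist":[0,0,0],"jaw":1}
    - {"translation":[0.032,-0.0159,0.0014],"twist":[0,0,0],"jaw":1}
    - {"translation":[0.032,-0.0159,0.0014],"twist":[0,0,0],"jaw":1}
    - {"translation":[0.032,-0.0159,0.0014],"twist":[0,0,0],"jaw":1}
    - {"translation":[0.032,-0.0159,0.0014],"twist":[0,0,0],"jaw":1}
    - {"translation":[0,0,0],"twist":[0,0,0],"jaw":1}
    - {"translation":[0,0,0],"twist":[0,0,0],"jaw":1}
    - {"translation":[0,0,0],"twist":[0,0,0],"jaw":1}

```text
t: 25.35
ee_pos: [0.4397, 0.0823, 0.0501]
tcp_rot: [[-0.086, 0.996, 0.0], [0.996, 0.086, -0.0], [-0.0, 0.0, -1.0]]
contact_force: [0.4, 0.1, 0.5]
width: 0.998
```

```bash
python3 go.py .440 .0825 -.0207 4.9; python3 view.py scene 190 110 120 12 .0425 .016
```

```text
t 25.35 p [0.4397 0.0823 0.0501] jaw dir 4.9 width 0.998 F [0.4 0.1 0.5] j [ 0.03  0.37  2.   -0.    0.77 -0.06] tilt [ 0.0001 -0.0002]
rot tool z 0.0004
tgt delta tool [0.0002 0.0003 0.0708] len 0.071
```

View pics/scene_12.png

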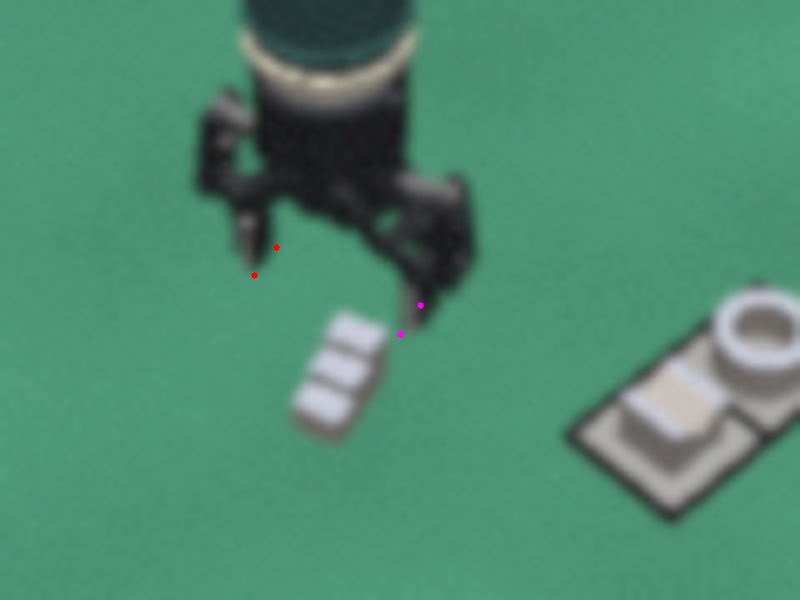

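The gripper straddles the step gauge at (340,375). Descend and grip across its 28 mm width.

Emit:
send_rows:
  plan:
    - {"translation":[0.001,0,0.03],"twist":[0,0,0],"jaw":1}
    - {"translation":[0,0,0.03],"twist":[0,0,0],"jaw":1}
    - {"translation":[0,0,0.0105],"twist":[0,0,0],"jaw":1}
    - {"translation":[0,0,0],"twist":[0,0,0],"jaw":1}
    - {"translation":[0,0,0],"twist":[0,0,0],"jaw":0.7}
    - {"translation":[0,0,0],"twist":[0,0,0],"jaw":0.35}
    - {"translation":[0,0,0],"twist":[0,0,0],"jaw":0.15}
    - {"translation":[0,0,0],"twist":[0,0,0],"jaw":0.15}
    - {"translation":[0,0,0],"twist":[0,0,0],"jaw":0.15}

```text
t: 26.3
ee_pos: [0.4398, 0.0839, -0.0191]
tcp_rot: [[-0.086, 0.996, 0.002], [0.996, 0.086, 0.0], [-0.0, 0.002, -1.0]]
contact_force: [0.3, -0.5, 8.2]
width: 0.318
```

```bash
python3 go.py .5993 -.0710 .05 9.5
```

```text
t 26.3 p [ 0.4398  0.0839 -0.0191] jaw dir 4.9 width 0.318 F [ 0.3 -0.5  8.2] j [ 0.03  0.5   2.05  0.    0.59 -0.05] tilt [0.0019 0.0001]
rot tool z -0.08
tgt delta tool [-0.1791  0.1318 -0.0688] len 0.233
```

Emit:
send_rows:
  plan:
    - {"translation":[0,0,-0.02],"twist":[0,0,0],"jaw":0.15}
    - {"translation":[0,0,-0.049],"twist":[0,0,-0.04],"jaw":0.15}
    - {"translation":[0,0,0],"twist":[0,0,-0.04],"jaw":0.15}
    - {"translation":[-0.0298,0.022,0],"twist":[0,0,0],"jaw":0.15}
    - {"translation":[-0.0298,0.022,0],"twist":[0,0,0],"jaw":0.15}
    - {"translation":[-0.0298,0.022,0],"twist":[0,0,0],"jaw":0.15}
    - {"translation":[-0.0298,0.022,0],"twist":[0,0,0],"jaw":0.15}
    - {"translation":[-0.0298,0.022,0],"twist":[0,0,0],"jaw":0.15}
    - {"translation":[-0.0298,0.022,0],"twist":[0,0,0],"jaw":0.15}
    - {"translation":[0,0,0],"twist":[0,0,0],"jaw":0.15}
    - {"translation":[0,0,0],"twist":[0,0,0],"jaw":0.15}
    - {"translation":[0,0,0],"twist":[0,0,0],"jaw":0.15}

```text
t: 27.5
ee_pos: [0.5969, -0.0699, 0.0484]
tcp_rot: [[-0.165, 0.986, -0.003], [0.986, 0.165, 0.001], [0.001, -0.002, -1.0]]
contact_force: [-0.4, -0.0, -3.4]
width: 0.316
```

```bash
python3 go.py .5993 -.0710 -.0151 9.5; python3 view.py scene 190 135 120 13
```

```text
t 27.5 p [ 0.5969 -0.0699  0.0484] jaw dir 9.5 width 0.316 F [-0.4 -0.  -3.4] j [-0.23  0.54  1.66  0.    0.95 -0.4 ] tilt [-0.0025  0.0009]
rot tool z 0.0001
tgt delta tool [-0.0016  0.0023  0.0635] len 0.064
```

View pics/scene_13.png

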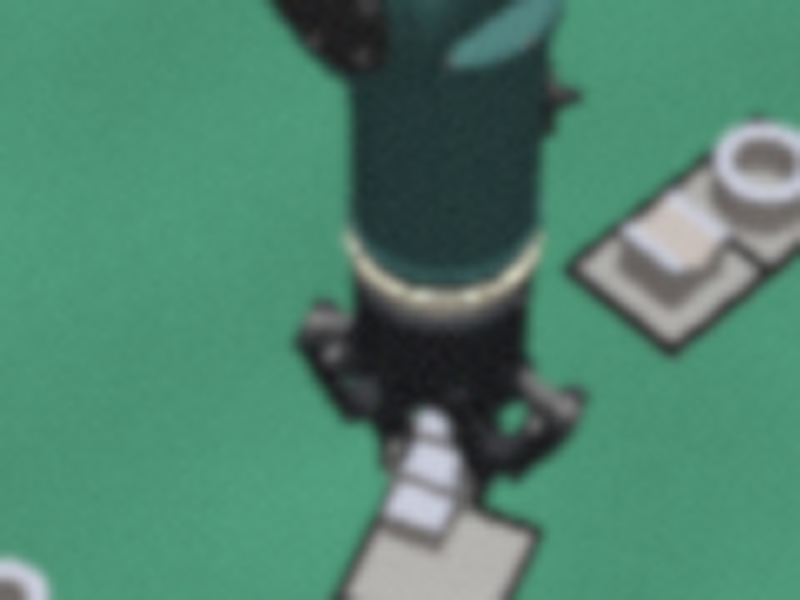

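The step gauge is held level at (430,480), above the + compartment. Lowering it.

Emit:
send_rows:
  plan:
    - {"translation":[-0.0012,0.0015,0.03],"twist":[0,0,0],"jaw":0.15}
    - {"translation":[0,0,0.02],"twist":[0,0,0],"jaw":0.15}
    - {"translation":[0,0,0.009],"twist":[0,0,0],"jaw":0.15}
    - {"translation":[0,0,0.003],"twist":[0,0,0],"jaw":0.15}
    - {"translation":[0,0,0],"twist":[0,0,0],"jaw":0.15}
    - {"translation":[0,0,0.001],"twist":[0,0,0],"jaw":0.15}
    - {"translation":[0,0,0],"twist":[0,0,0],"jaw":0.15}

```text
t: 28.25
ee_pos: [0.6011, -0.0718, -0.0132]
tcp_rot: [[-0.165, 0.986, 0.002], [0.986, 0.165, -0.0], [-0.001, 0.001, -1.0]]
contact_force: [0.1, -0.8, -2.3]
width: 0.316
```

Emit:
send_rows:
  plan:
    - {"translation":[0,0,0.001],"twist":[0,0,0],"jaw":0.15}
    - {"translation":[0,0,0],"twist":[0,0,0],"jaw":0.15}

```text
t: 28.45
ee_pos: [0.6006, -0.0718, -0.0148]
tcp_rot: [[-0.165, 0.986, 0.0], [0.986, 0.165, -0.0], [-0.0, 0.0, -1.0]]
contact_force: [-0.4, -0.5, -2.9]
width: 0.311
```

Emit:
send_rows:
  plan:
    - {"translation":[0,0,0.0007],"twist":[0,0,0],"jaw":0.15}
    - {"translation":[0,0,0],"twist":[0,0,0],"jaw":0.15}

```text
t: 28.65
ee_pos: [0.6006, -0.0718, -0.015]
tcp_rot: [[-0.165, 0.986, 0.0], [0.986, 0.165, -0.0], [-0.0, 0.0, -1.0]]
contact_force: [-1.2, 0.4, 5.3]
width: 0.31
```

Emit:
send_rows:
  plan:
    - {"translation":[0,0,0],"twist":[0,0,0],"jaw":0.5}
    - {"translation":[0,0,0],"twist":[0,0,0],"jaw":0.5}
    - {"translation":[0,0,-0.02],"twist":[0,0,0],"jaw":0.5}
    - {"translation":[0,0,-0.03],"twist":[0,0,0],"jaw":1}
    - {"translation":[0,0,-0.035],"twist":[0,0,0],"jaw":1}
    - {"translation":[0,0,0],"twist":[0,0,0],"jaw":1}

```text
t: 29.25
ee_pos: [0.6043, -0.0726, 0.0738]
tcp_rot: [[-0.165, 0.986, 0.009], [0.986, 0.165, -0.002], [-0.003, 0.008, -1.0]]
contact_force: [1.1, 0.5, 0.8]
width: 0.973
```

```bash
python3 go.py .416 -.330 .065 9.5
```

```text
t 29.25 p [ 0.6043 -0.0726  0.0738] jaw dir 9.5 width 0.973 F [1.1 0.5 0.8] j [-0.23  0.51  1.63  0.    0.99 -0.4 ] tilt [ 0.0086 -0.0019]
rot tool z -0.0
tgt delta tool [-0.2228 -0.2283  0.0077] len 0.319
```

Emit:
send_rows:
  plan:
    - {"translation":[-0.0278,-0.0281,0],"twist":[0,0,0],"jaw":1}
    - {"translation":[-0.0278,-0.0281,0],"twist":[0,0,0],"jaw":1}
    - {"translation":[-0.0278,-0.0281,0],"twist":[0,0,0],"jaw":1}
    - {"translation":[-0.0278,-0.0281,0],"twist":[0,0,0],"jaw":1}
    - {"translation":[-0.0278,-0.0281,0],"twist":[0,0,0],"jaw":1}
    - {"translation":[-0.0278,-0.0281,0],"twist":[0,0,0],"jaw":1}
    - {"translation":[-0.0278,-0.0281,0],"twist":[0,0,0],"jaw":1}
    - {"translation":[-0.0278,-0.0281,0],"twist":[0,0,0],"jaw":1}
    - {"translation":[0,0,0],"twist":[0,0,0],"jaw":1}
    - {"translation":[0,0,0],"twist":[0,0,0],"jaw":1}
    - {"translation":[0,0,0],"twist":[0,0,0],"jaw":1}
    - {"translation":[0,0,0],"twist":[0,0,0],"jaw":1}

```text
t: 30.45
ee_pos: [0.4159, -0.327, 0.069]
tcp_rot: [[-0.166, 0.986, -0.0], [0.986, 0.166, 0.001], [0.001, -0.0, -1.0]]
contact_force: [-0.2, 0.8, 1.2]
width: 1.0
```

```bash
python3 go.py .416 -.330 -.0237 9.5; python3 view.py scene 110 185 120 14 .0425 .016
```

```text
t 30.45 p [ 0.4159 -0.327   0.069 ] jaw dir 9.6 width 1.0 F [-0.2  0.8  1.2] j [-0.8   0.43  1.81  0.    0.91 -0.96] tilt [-0.0002  0.0006]
rot tool z 0.0014
tgt delta tool [-0.0031 -0.0004  0.0927] len 0.093
```

View pics/scene_14.png

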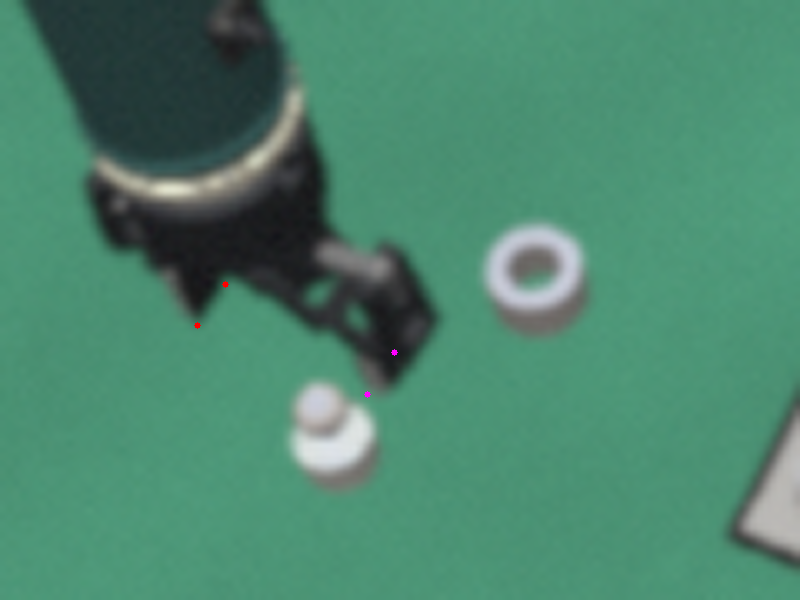

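The ball standard at (325,430) lies between the finger projections. Descend with a 3 mm correction; the tips end about 3 mm above the bench so they grip the foot.

Emit:
send_rows:
  plan:
    - {"translation":[-0.003,0,0.03],"twist":[0,0,0],"jaw":1}
    - {"translation":[0,0,0.03],"twist":[0,0,0],"jaw":1}
    - {"translation":[0,0,0.022],"twist":[0,0,0],"jaw":1}
    - {"translation":[0,0,0.01],"twist":[0,0,0],"jaw":1}
    - {"translation":[0,0,0],"twist":[0,0,0],"jaw":1}
    - {"translation":[0,0,0],"twist":[0,0,0],"jaw":0.7}
    - {"translation":[0,0,0],"twist":[0,0,0],"jaw":0.4}
    - {"translation":[0,0,0],"twist":[0,0,0],"jaw":0.25}
    - {"translation":[0,0,0],"twist":[0,0,0],"jaw":0.25}
    - {"translation":[0,0,0],"twist":[0,0,0],"jaw":0.25}

```text
t: 31.5
ee_pos: [0.4165, -0.3317, -0.0215]
tcp_rot: [[-0.165, 0.986, 0.001], [0.986, 0.165, -0.001], [-0.001, 0.001, -1.0]]
contact_force: [1.0, 1.1, 7.5]
width: 0.393
```

```bash
python3 go.py .6118 -.146 .055 9.5
```

```text
t 31.5 p [ 0.4165 -0.3317 -0.0215] jaw dir 9.5 width 0.393 F [1.  1.1 7.5] j [-0.8   0.57  1.86  0.    0.7  -0.97] tilt [ 0.0014 -0.0012]
rot tool z -0.0003
tgt delta tool [ 0.1508  0.2234 -0.0765] len 0.28
```

Emit:
send_rows:
  plan:
    - {"translation":[0,0,-0.02],"twist":[0,0,0],"jaw":0.25}
    - {"translation":[0,0,-0.03],"twist":[0,0,0],"jaw":0.25}
    - {"translation":[0,0,-0.027],"twist":[0,0,0],"jaw":0.25}
    - {"translation":[0.0215,0.0319,0],"twist":[0,0,0],"jaw":0.25}
    - {"translation":[0.0215,0.0319,0],"twist":[0,0,0],"jaw":0.25}
    - {"translation":[0.0215,0.0319,0],"twist":[0,0,0],"jaw":0.25}
    - {"translation":[0.0215,0.0319,0],"twist":[0,0,0],"jaw":0.25}
    - {"translation":[0.0215,0.0319,0],"twist":[0,0,0],"jaw":0.25}
    - {"translation":[0.0215,0.0319,0],"twist":[0,0,0],"jaw":0.25}
    - {"translation":[0.0215,0.0319,0],"twist":[0,0,0],"jaw":0.25}
    - {"translation":[0,0,0],"twist":[0,0,0],"jaw":0.25}
    - {"translation":[0,0,0],"twist":[0,0,0],"jaw":0.25}
    - {"translation":[0,0,0],"twist":[0,0,0],"jaw":0.25}

```text
t: 32.8
ee_pos: [0.6101, -0.1462, 0.054]
tcp_rot: [[-0.165, 0.986, -0.001], [0.986, 0.165, 0.0], [0.0, -0.001, -1.0]]
contact_force: [0.2, 0.1, -1.7]
width: 0.395
```

```bash
python3 go.py .6118 -.146 -.0175 9.5; python3 view.py scene 190 165 120 15
```

```text
t 32.8 p [ 0.6101 -0.1462  0.054 ] jaw dir 9.5 width 0.395 F [ 0.2  0.1 -1.7] j [-0.35  0.56  1.6  -0.    0.99 -0.51] tilt [-0.0014  0.0001]
rot tool z -0.0003
tgt delta tool [-0.0001  0.0018  0.0715] len 0.072
```

View pics/scene_15.png

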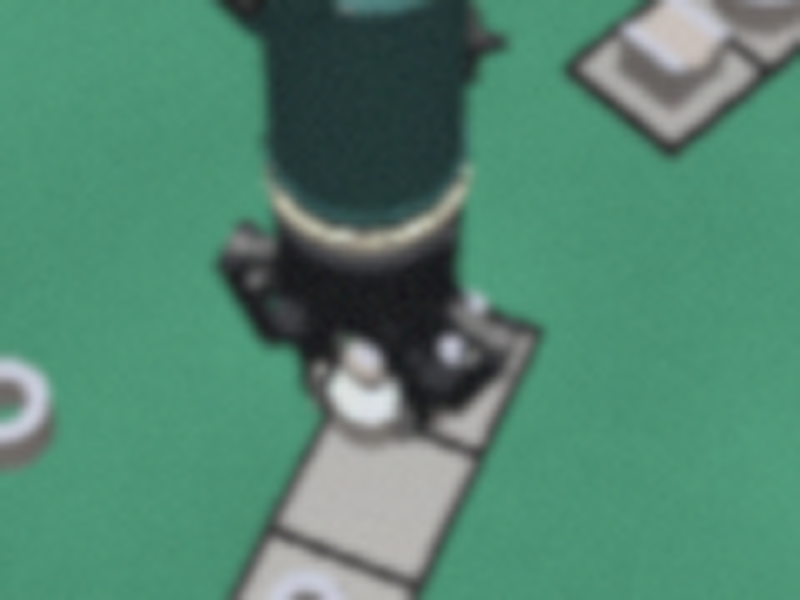

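The ball standard is held upright at (365,390), above the middle compartment. Lowering it.

Emit:
send_rows:
  plan:
    - {"translation":[0,0.001,0.03],"twist":[0,0,0],"jaw":0.25}
    - {"translation":[0,0,0.025],"twist":[0,0,0],"jaw":0.25}
    - {"translation":[0,0,0.012],"twist":[0,0,0],"jaw":0.25}
    - {"translation":[0,0,0.003],"twist":[0,0,0],"jaw":0.25}
    - {"translation":[0,0,0],"twist":[0,0,0],"jaw":0.25}
    - {"translation":[0,0,0.001],"twist":[0,0,0],"jaw":0.25}
    - {"translation":[0,0,0],"twist":[0,0,0],"jaw":0.25}
    - {"translation":[0,0,0],"twist":[0,0,0],"jaw":0.25}

```text
t: 33.65
ee_pos: [0.6129, -0.1458, -0.0159]
tcp_rot: [[-0.165, 0.986, 0.001], [0.986, 0.165, -0.0], [-0.001, 0.001, -1.0]]
contact_force: [-0.5, 0.1, -2.0]
width: 0.393
```

Emit:
send_rows:
  plan:
    - {"translation":[0,0,0.0007],"twist":[0,0,0],"jaw":0.25}
    - {"translation":[0,0,0],"twist":[0,0,0],"jaw":0.25}

```text
t: 33.85
ee_pos: [0.6124, -0.1456, -0.0173]
tcp_rot: [[-0.165, 0.986, 0.0], [0.986, 0.165, 0.0], [-0.0, 0.0, -1.0]]
contact_force: [-0.4, 0.0, -0.8]
width: 0.397
```

Emit:
send_rows:
  plan:
    - {"translation":[0,0,0.0005],"twist":[0,0,0],"jaw":0.25}
    - {"translation":[0,0,0],"twist":[0,0,0],"jaw":0.25}

```text
t: 34.05
ee_pos: [0.6124, -0.1456, -0.0175]
tcp_rot: [[-0.165, 0.986, 0.0], [0.986, 0.165, 0.0], [0.0, 0.0, -1.0]]
contact_force: [-1.2, 0.9, 4.5]
width: 0.394
```

Emit:
send_rows:
  plan:
    - {"translation":[0,0,0],"twist":[0,0,0],"jaw":0.5}
    - {"translation":[0,0,0],"twist":[0,0,0],"jaw":0.5}
    - {"translation":[0,0,-0.01],"twist":[0,0,0],"jaw":0.5}
    - {"translation":[0,0,-0.03],"twist":[0,0,0],"jaw":0.6}
    - {"translation":[0,0,-0.04],"twist":[0,0,0],"jaw":0.6}
    - {"translation":[0,0,-0.04],"twist":[0,0,0],"jaw":0.6}
    - {"translation":[0,0,-0.04],"twist":[0,0,0],"jaw":0.6}
    - {"translation":[-0.027,-0.034,0],"twist":[0,0,0],"jaw":0.6}
    - {"translation":[-0.027,-0.034,0],"twist":[0,0,0],"jaw":0.6}
    - {"translation":[-0.027,-0.034,0],"twist":[0,0,0],"jaw":0.6}
    - {"translation":[-0.027,-0.034,0],"twist":[0,0,0],"jaw":0.6}
    - {"translation":[-0.027,-0.034,0],"twist":[0,0,0],"jaw":0.6}
    - {"translation":[-0.027,-0.034,0],"twist":[0,0,0],"jaw":0.6}
    - {"translation":[-0.027,-0.034,0],"twist":[0,0,0],"jaw":0.6}
    - {"translation":[-0.027,-0.034,0],"twist":[0,0,0],"jaw":0.6}
    - {"translation":[-0.027,-0.034,0],"twist":[0,0,0],"jaw":0.6}
    - {"translation":[-0.027,-0.034,0],"twist":[0,0,0],"jaw":0.6}
    - {"translation":[-0.027,-0.034,0],"twist":[0,0,0],"jaw":0.6}
    - {"translation":[0,0,0],"twist":[0,0,0],"jaw":0.6}

```text
t: 35.95
ee_pos: [0.2892, -0.5051, 0.1429]
tcp_rot: [[-0.161, 0.987, -0.0], [0.987, 0.161, -0.004], [-0.004, -0.001, -1.0]]
contact_force: [0.6, 0.8, 0.5]
width: 0.599
```

```bash
python3 view.py top 150 130 200 16; python3 view.py scene 150 90 200 16; python3 go.py 0 0 0
```

```text
t 36.05 p [ 0.2917 -0.5008  0.1424] jaw dir 9.3 width 0.596 F [0.9 0.2 0.2] j [-1.16  0.39  1.63  0.    1.12 -1.33] tilt [0.0004 0.0001]
rot tool z 0
tgt delta tool [ 0.5416 -0.2065  0.1423] len 0.597
```

View pics/top_16.png

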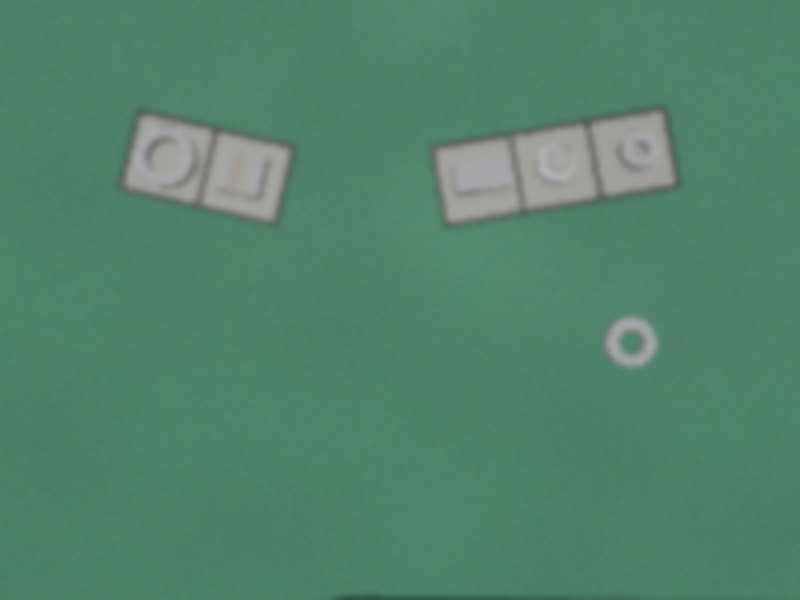

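View pics/scene_16.png

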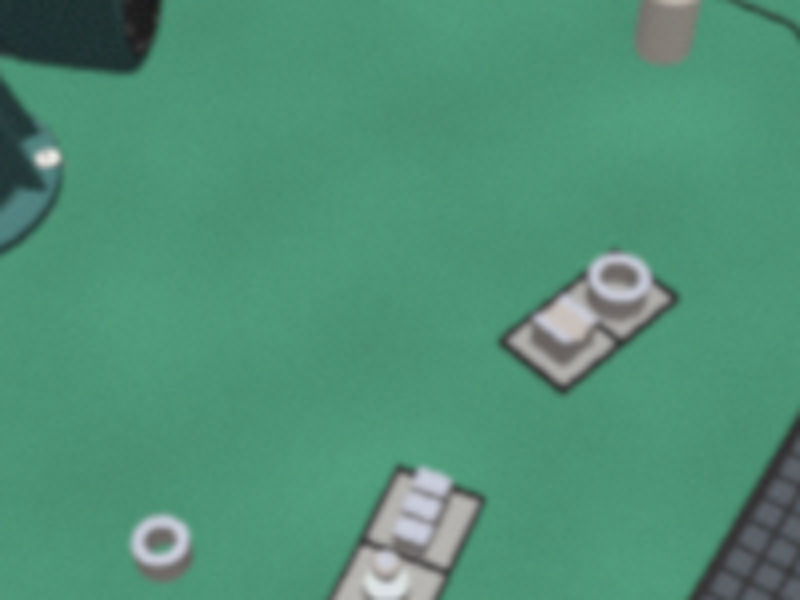

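Both kits look complete and upright. I'll overlay model outlines, standing at the compartment centres, on both pictures to check the centring.

Run:
```python
from fit import *
from workcell import arm
C={'ring_large':(.6217,.2275,0),'v_block':(.6037,.1537,-.238),'step_gauge':(.5993,-.071,.165),'ball_standard':(.6118,-.146,0),'ring_small':(.6243,-.221,0)}
# per-camera bias from the two fits (top, scene)
B={'top':(.001,-.0013),'scene':(-.001,.0013)}
for n,win in {'top':[(176,152,48,36),(255,152,68,51)],'scene':[(270,145,56,42),(210,200,84,63)]}.items():
    m=arm.camera_model(n); im=cv2.imread(f'pics/{n}_16_raw.png')
    tiles=[]
    for (x,y,w,h) in win:
        k=400/w; c=np.ascontiguousarray(cv2.resize(im[y:y+h,x:x+w],(400,300),interpolation=2))
        for nm,(a1,b1,th) in C.items():
            for P in M[nm]:
                q=(proj(m,T(P,a1+B[n][0],b1+B[n][1],th,z=.004))-[x,y]+.5)*k
                cv2.polylines(c,[np.int32(cv2.convexHull(np.float32(q)))],True,(0,0,255),1)
        tiles.append(c)
    cv2.imwrite(f'pics/ov_{n}.png',np.hstack(tiles))
t0,s0=cv2.imread('pics/top0.png'),cv2.imread('pics/scene0.png')
t,s=cv2.imread('pics/top_16_raw.png'),cv2.imread('pics/scene_16_raw.png')
for a0,a1,n in((t0,t,'top'),(s0,s,'scene')):
    print('middle ring',n,fit('ring_middle',(.441,-.212,0),[(arm.camera_model(n),nongreen(a1[:,:,::-1]))],rot=False))
cv2.imwrite('pics/ov.png',np.vstack([cv2.imread('pics/ov_top.png'),cv2.imread('pics/ov_scene.png')]))
for nm,(x,y,w,h) in {'bottle':(80,185,40,30),'mouse':(375,170,55,60)}.items():
    print(nm,'mean abs px diff',np.abs(t0[y:y+h,x:x+w].astype(int)-t[y:y+h,x:x+w]).mean())
```

```text
middle ring top (array([ 0.44209433, -0.21313511]), np.float64(0.023103659783275443))
middle ring scene (array([ 0.44015771, -0.21071899]), np.float64(0.035788113695090384))
bottle mean abs px diff 1.6172222222222221
mouse mean abs px diff 1.5816161616161617
```

View pics/ov.png

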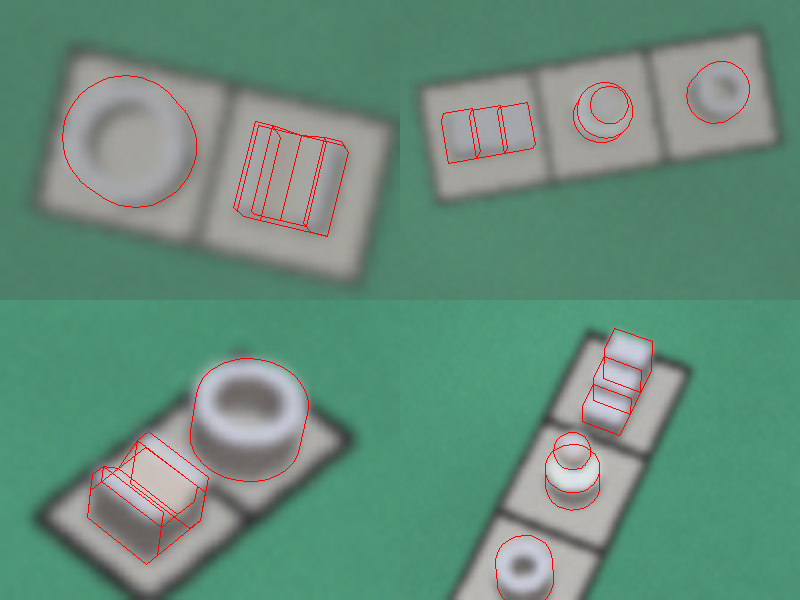

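All five pieces match the centred outlines to within about 2–3 mm, well inside ±14 mm. The middle ring, mouse and bottle haven't moved. Handing in.

```bash
python3 -c "
from workcell import arm
print(arm.sign_off())"
```

```text
the job is handed in; nothing more can be done
None
```

Both kits are made up and the job is handed in, at about 36 s of the 112 s allowed; the hand-in reports no verdict.

- **Tray with two compartments:** the large ring is in the + y compartment and the V-block in the − y one.
- **Tray with three compartments:** the ball standard is in the middle, the step gauge at + y and the small ring at − y.
- **Setting down:** each piece was lowered until the wrist force showed it on the floor (about 3–7 N), then released.

**Last checks:** in both cameras the pieces match upright outlines at the compartment centres to within about 2–3 mm, against the 14 mm allowed. The middle ring measures within 0.5 mm of its start. The bottle and mouse were only compared between the first and last top pictures, which show no change.

**What disagreed:**
- **Finger height:** the real finger tips are about 26 mm above the reported TCP. My first try at the V-block closed on its groove instead of its sides, but the block did not move. I confirmed the offset with a touch on the bare bench, which pressed about 36 N at the fingertips, and corrected every later height for it.
- **Cameras:** the two cameras differ by about 2–3 mm in position, so I worked with values between the two.

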